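# Ready the hand flour mill for its next borrower

### The arm

A 6-joint arm with a two-finger parallel gripper is mounted at the origin on the work surface. World frame = base frame: x ahead of the robot, y to its left, z up, the work surface at z = 0. Lengths are in m, angles in rad, forces in N, time in s.
With the tool pointing down it reaches from about 0.25 to 0.8 m from the base axis. Payload 3.9 kg.
Tool frame: the origin (TCP) lies at the very end of the fingers, on their centre line; the grasp point (between the pads) lies robot.hold_point_z behind it (robot.hold_point_z is the distance from the TCP to the grasp point, in m); z points along the fingers, y is the line along which they close (so a half turn about z gives the same grasp; the last joint's range is limited). The gripper opens to 85 mm and grips with 20 to 120 N. Pads are 22 mm wide; open, the fingers measure 114 mm over their backs; the gripper's body (76 mm by 85 mm) begins 54 mm behind the grasp point. The pads swing forward as they close: fully open they stand 13 mm farther back than shut.
Start: joints at [0, 0.26, -0.138, 1.173, 0, 1.571], TCP at [0.525, -0, 0.231] pointing down, gripper open.
Joint ranges: [-2.78, 2.78], [-0.83, 1.72], [-1.28, 1.37], [-1.9, 2.12], [-1.57, 1.48], [-3.14, 3.14]. Speed limits (rad/s): [2.57, 2.57, 3.14, 3.14, 3.14, 3.14].

### API

Orientations are given as a rotation vector (axis times angle).
In Python, from station import readout, imaging, robot gives the robot as it stands.
- The arm moves only by the tool jog_arm, never from a script. Its argument "commands" is a list of rows, each a list of 4 numbers: the shift along the world's x, y, z in cm, then the turn about the world's z in degrees. In form: [[x, y, z, twist], ...]. A call has 1 to 12 rows; each row is the pose to reach, as a shift and turn from the pose commanded when the call began; what a row does not reach only later rows make up. A row lasts 1/8 s, in which the tool goes at most 62.5 mm and 10.7 degrees, less where a joint would pass 70% of its speed; a pose out of reach is approached as far as the arm can. A call with a gripper value outside its range is refused whole. "claw" is the closure, from 0 (fully open) to 1 (shut), set as the call begins (left out, the last holds). The fingers move at their own pace and stop on an object; "grip_force" is the grip in N (left out, the last holds). Time passes only in rows, so rows that repeat a pose let the fingers close. It gives the time, the measured TCP pose, the force, the opening and the grip force at its end, in the units of the state.
- readout.state(): the state, without advancing time (a new reading comes with each control period).
- imaging.camera(name): name is "scene" or "side" or "wrist"; returns the picture (384x512x3 uint8, blue, green, red); there is no depth.
- imaging.camera_info(name): a dict with "intrinsics" (3x3 intrinsics, pixels), "eye" and "orientation" of the camera in the world; the wrist camera has in their place "mount" (4x4, takes a point from camera to tool coordinates, whose origin is the TCP and whose axes are the flange's). Camera axes: x right, y down, z forward; pixel columns grow to the right and rows downward; lengths in m; the calibration is good to about 2 mm. A picture is of the moment at which its call begins: read the wrist's pose just before it. camera_info takes no time and is no camera call.
- robot.hand_in(): hands the job in; it is judged then, once.
The state is a dict: "time_s": time; "qpos": joint angles; "joint_vel": joint speeds; "tau": joint torques, N m; "position": TCP position; "ee_rot": TCP orientation; "wrist_force": force on the tool from outside, world axes, zero at the start; "ft_torque": the same for the moment, N m; "gripper_width": finger opening in m; "finger_force": force on a finger pad.
Only numpy, scipy, OpenCV 4.12 (cv2) and the standard library are available. Lean on these libraries where they do the work, as an engineer would, in place of code of your own. Each camera call takes 0.05 s, during which the arm holds its last target. There are 200 camera calls.

### The job

Get the hand flour mill ready to lend out. Slide its long drive shaft about halfway into the bore, let go, take it again by the tail behind the collar and push it fully home, collar against the mill; hang the flour measure by its bail on the hook stand; and complete the accessory tray so that it holds exactly one of each of the five kinds, each standing flat in its own compartment, leaving parts whose kind is already in the tray standing on the table. Do not shift or tip the jar, the bottle or the oil tin.

Things in the scene. Friction and masses are not known exactly. Their poses are not given: they have to be found in the camera images.
- mill: Grey hand flour mill, fixed. Origin on the table directly below the mouth of the shaft bore; x runs level along the bore into the mill, z up. The housing round the bore is 70 mm wide, from 55 to 125 mm above the table; a steel hopper 100 mm across stands on it from x = 100 to 200 mm, up to 220 mm high. The front face is at x = 0; foot plate 120 mm wide, 12 mm high.
- mill_mouth (a point): Centre of the bore's mouth in the mill's front face, 90 mm above the table; axes as the mill. The bore is level, 19 mm square inside, 190 mm deep, and its mouth is flared to 29 mm over the first 5 mm.
- shaft: Round steel drive shaft, 240 mm long, 16 mm in diameter, 0.2 kg, ends rounded, with a square collar 40 x 40 mm. x runs along it towards the nose (y and z may be rolled any way). Origin on the axis at the centre of mass: nose at x = +122 mm, collar from -58 (front face) to -66 mm, plain round tail from -66 to -118 mm. It starts level in the cradle, axis 40 mm above the table.
- cradle: Fixed wooden cradle of the shaft, origin on the table below the shaft, x along it (towards the nose). Base 170 x 50 x 12 mm; two notched saddles 14 mm long, 50 mm wide, 48 mm high, at x = -33 and x = +70 mm. The shaft's origin starts within 4 mm of its centre; the free span between the saddles is best gripped at about x = +18 mm.
- shaft_nose (a point): Tip of the shaft's nose, x = +122 mm on the shaft; axes as the shaft. With the collar against the mill's face it is 180 mm inside the mouth.
- hook_stand: Fixed hook stand: origin on the table under its post (14 mm thick, round foot 100 mm across); a round arm 8 mm thick runs level from the top of the post along x for 100 mm, its centre line 200 mm above the table, its end turned up to 222 mm. Nothing of it stands higher.
- measure: Flour measure: open square aluminium box 80 x 80 x 55 mm, 0.2 kg, with a rigid upright bail in its y-z plane: legs at y = +-42 mm and a level bar along y, 8 x 8 mm, 135 to 143 mm above the underside. On the middle of the bar stands a wooden grip 24 mm (x) by 12 mm (y), from 143 to 183 mm. Origin at the centre of the underside, z up.
- measure_bail (a point): Middle of the underside of the measure's bail bar, 135 mm above its underside: this is what rests on the hook arm, with the arm passing through the bail along the measure's x. Axes as the measure.
- tray: Fixed light wooden tray 235 (x) x 158 mm (y) with six compartments, 71 mm square inside, centred at x = -77, 0, +77 and y = +-38 mm; the one at x = +77, y = +38 is filled flush by a solid wooden block, so that five are usable. Floor 5 mm thick, walls and dividers 5 mm thick, 18 mm high. Origin at the centre of its underside on the table.
- jar: Food jar with a red cap, 80 mm across, 100 mm high; standing loose; a bystander. Origin under its centre.
- bottle: Green bottle, 66 mm across, 220 mm high, standing loose; a bystander. Origin under its centre.
- oil_tin: Bare steel oil tin 70 x 100 mm, 102 mm high, standing loose; a bystander. Origin under its centre.
- burr_1: Grinding burr of dark steel: round disc 54 mm across, 12 mm thick, with an upright round hub 16 mm in diameter rising from its centre to 50 mm above the underside (grip the hub). Always present; stands on the table, at the start. Origin at the centre of the underside, z up. 0.12 kg.
- burr_2: A second part of the same kind and size as burr_1. If present, it stands in a compartment of the tray at the start; if absent there is no reading.
- bracket_1: Steel bracket: base plate 54 (x) x 44 (y) x 8 mm, with an upright web 54 mm long (x), 8 mm thick, its mid-plane at y = -10 mm, rising to 50 mm (grip the web across y). Always present; stands on the table, at the start. Origin at the centre of the underside, z up. 0.12 kg.
- bracket_2: A second part of the same kind and size as bracket_1. If present, it stands in a compartment of the tray at the start; if absent there is no reading.
- cover_1: Aluminium throat cover: square plate 56 x 56 x 8 mm with a bar handle on top, 44 mm long (x), 10 mm thick (y), between 28 and 50 mm above the underside, on two posts (grip across y). Always present; stands on the table, at the start. Origin at the centre of the underside, z up. 0.12 kg.
- cover_2: A second part of the same kind and size as cover_1. If present, it stands in a compartment of the tray at the start; if absent there is no reading.
- stub_1: Steel stub shaft: round foot 46 mm across, 12 mm thick, with a plain upright round shaft 25 mm in diameter rising to 52 mm (grip the shaft). Always present; stands on the table, at the start. Origin at the centre of the underside, z up. 0.12 kg.
- stub_2: A second part of the same kind and size as stub_1. If present, it stands in a compartment of the tray at the start; if absent there is no reading.
- damper_1: Dark steel damper plate 52 x 52 x 8 mm with a thin post in the middle that carries a round wooden knob, 28 mm in diameter, between 34 and 52 mm above the underside (grip the knob). Always present; stands on the table, at the start. Origin at the centre of the underside, z up. 0.12 kg.
- damper_2: A second part of the same kind and size as damper_1. If present, it stands in a compartment of the tray at the start; if absent there is no reading.
Things that resemble listed ones, but are neither listed nor needed, are in the scene too. Several things have the shape of the shaft; the one meant has the colours described above.

How it is judged:
By the outcome, as a careful person would: the job done as asked, in the order asked, and still so for the second after the job is handed in, with the robot touching nothing.
Of burr_2, bracket_2, cover_2, stub_2, damper_2 only 1 to 2 are there at a start; the rules pass over those that are not, and their reading is None.
At some moment in a run one of burr_1, bracket_1, cover_1, stub_1, damper_1 may be knocked a few centimetres aside while the robot is not near it.
Once in a run the grip may slacken for a moment while it holds something.
It also fails if it takes over 208 s, if anything falls off the work surface, if the arm or the gripper's body presses on something with over 40 N, if the wrist force passes 120 N, or if a joint passes its speed limit or range.

## Working session

There is one attempt and no reset: what is moved stays moved. The work goes in short steps, Python scripts to look and compute and a tool call to move; the robot and the scene stay as the last step left them, time stands still between calls to the robot, and variables do not carry over. Pictures are saved under pics/ and viewed, at most 14 in all, crops included, and the job is handed in when it is done.

Besides the shell and the picture viewer there is one more tool, called after "Emit:" by a JSON object that holds its "method" and its "body", one argument or row to a line. jog_arm: Moves the arm, as the interface text tells. Its arguments: {"type":"object","properties":{"commands":{"type":"array"},"claw":{"type":"number"},"grip_force":{"type":"number"}},"required":["commands"]}

```bash
ls; mkdir -p pics
cat > h.py <<'E'
import numpy as np,cv2
from station import readout,imaging,robot
E
python3 - <<'E'
from h import *
print(robot.hold_point_z, readout.state())
for n in ("scene","side","wrist"):
    print(n,imaging.camera_info(n)); im=imaging.camera(n); cv2.imwrite(f"pics/{n}0.png",im)
    if n!="wrist": cv2.imwrite(f"pics/{n}0b.png",cv2.resize(im,(800,600),interpolation=cv2.INTER_CUBIC))
E
```

```text
pics
0.0187 {'time_s': 0.0, 'qpos': array([ 2.07472913e-05,  2.60719438e-01, -1.39364936e-01,  1.17270449e+00,
       -2.07205213e-05,  1.57079339e+00]), 'joint_vel': array([-0.00149606, -0.00102192, -0.001827  ,  0.00077905, -0.00074688,
       -0.00079815]), 'tau': array([-3.22425103e-04, -4.05677426e+01,  2.53926122e+01,  1.89446745e-02,
       -4.02533055e-05,  2.61086342e-05]), 'position': array([5.24320363e-01, 4.23937231e-06, 2.30447899e-01]), 'ee_rot': array([-2.22042869, -2.22048133,  0.0022352 ]), 'wrist_force': array([-0.15078377, -0.41237219,  0.22275563]), 'ft_torque': array([ 0.02356676,  0.02811254, -0.04211157]), 'finger_force': 0.0, 'gripper_width': 0.0854356872637086}
scene {'intrinsics': array([[427.91151425,   0.        , 255.13154833],
       [  0.        , 427.91151425, 194.69955005],
       [  0.        ,   0.        ,   1.        ]]), 'eye': array([ 1.3876622 , -0.06929129,  0.81173127]), 'orientation': array([-1.74175256, -1.61451933,  0.74595701])}
side {'intrinsics': array([[386.82262267,   0.        , 250.28345201],
       [  0.        , 386.82262267, 191.63830118],
       [  0.        ,   0.        ,   1.        ]]), 'eye': array([ 0.18383489, -0.84569786,  0.88728158]), 'orientation': array([-2.23748889,  0.44316246, -0.18104742])}
wrist {'intrinsics': array([[284.43101216,   0.        , 263.18809417],
       [  0.        , 284.43101216, 187.69787574],
       [  0.        ,   0.        ,   1.        ]]), 'mount': array([[ 2.23609113e-05, -9.53356721e-01, -3.01845923e-01,
         7.87135743e-02],
       [ 9.99999989e-01, -2.19878018e-05,  1.43527298e-04,
        -7.00196888e-04],
       [-1.43469643e-04, -3.01845923e-01,  9.53356711e-01,
        -1.42962835e-01],
       [ 0.00000000e+00,  0.00000000e+00,  0.00000000e+00,
         1.00000000e+00]])}
```

View pics/scene0b.png

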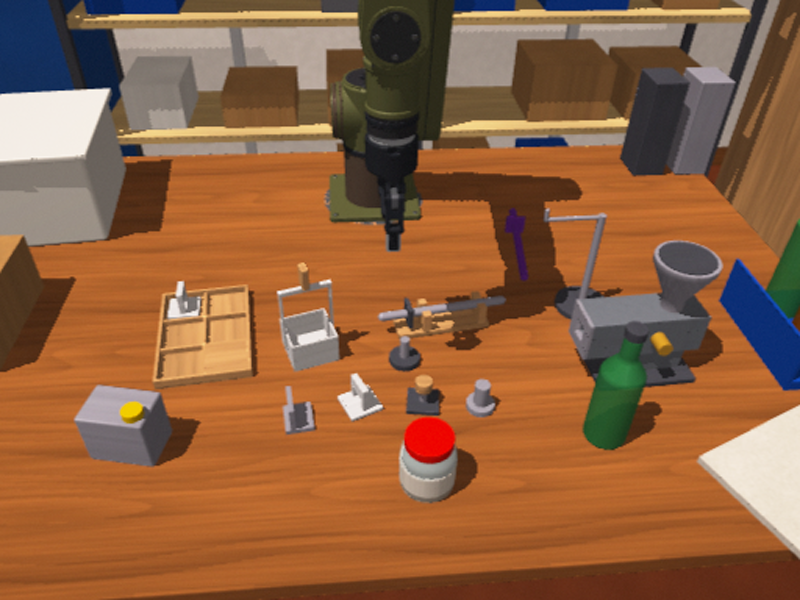

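View pics/side0b.png

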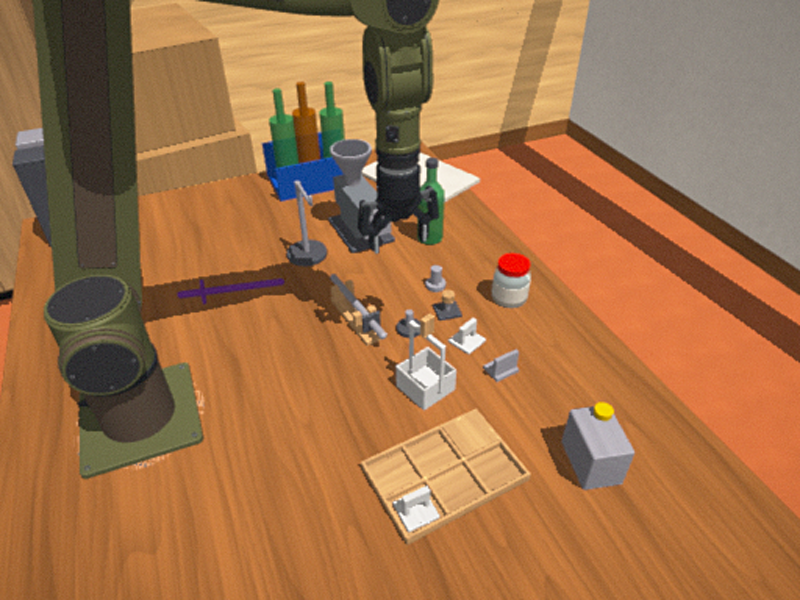

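The scene picture shows the tray (153-253, 285-384) with only a cover in its back-left compartment. The measure is at (310,335), the shaft runs from (382,317) to (503,300), and the mill face is near (580,345). The parts stand at burr (404,355), bracket (298,415), cover (358,397), damper (424,395) and stub (481,398). I'll measure roughly across the two views.

```bash
cat > h.py <<'E'
import numpy as np,cv2
from scipy.spatial.transform import Rotation as R
from station import readout,imaging,robot
def cam(n,st=None):
    i=imaging.camera_info(n);K=i["intrinsics"]
    if n!="wrist": return K,R.from_rotvec(i["orientation"]).as_matrix(),np.array(i["eye"])
    st=st or readout.state();M=np.array(i["mount"]);Rt=R.from_rotvec(st["ee_rot"]).as_matrix()
    return K,Rt@M[:3,:3],st["position"]+Rt@M[:3,3]
def ray(c,p):
    K,Rc,e=c;d=Rc@np.linalg.solve(K,[p[0],p[1],1]);return e,d/np.linalg.norm(d)
def plane(c,p,z):
    e,d=ray(c,p);return e+d*(z-e[2])/d[2]
def tri(c1,p1,c2,p2):
    e1,d1=ray(c1,p1);e2,d2=ray(c2,p2)
    t=np.linalg.lstsq(np.c_[d1,-d2],e2-e1,rcond=None)[0];a=e1+t[0]*d1;b=e2+t[1]*d2
    return (a+b)/2,np.linalg.norm(a-b)
def proj(c,X):
    K,Rc,e=c;q=K@(Rc.T@(np.asarray(X)-e));return q[:2]/q[2]
E
python3 - <<'E'
from h import *
np.set_printoptions(precision=3,suppress=True)
s,d=cam("scene"),cam("side");k=.64
P={"tray_c":((163,287),(250,285),(253,378),(153,384))}
for p in P["tray_c"]: print("tray",plane(s,np.array(p)*k,.018))
for n,p,z in [("burr",(404,340),.05),("damper",(424,382),.052),("stub",(482,385),.052),("bracket",(290,392),.05),("cover",(358,383),.05),("jar",(430,438),.1),("bottle",(636,330),.22),
  ("tinA",(80,393),.1),("hookend",(547,213),.22),("hookpost",(602,216),.2),("measgrip",(303,266),.183),("barL",(279,291),.143),("barR",(331,283),.143),("nose",(503,300),.04),("tail",(381,317),.04),
  ("millTL",(572,325),.125),("millTL2",(582,300),.125),("millTR",(708,317),.125)]: print(n,plane(s,np.array(p)*k,z))
for n,p,q in [("grip",(303,266),(421,320) if 0 else (411,318)),("hookend",(547,213),(297,184)),("nose",(503,300),(334,278)),("tail",(381,317),(382,333))]:
    print("tri",n,tri(s,np.array(p)*k,d,np.array(q)*k))
for n,p,z in [("burr",(409,315),.05),("damper",(449,295),.052),("stub",(436,267),.052),("bracket",(502,358),.05),("cover",(467,325),.05),("t",(361,464),.018),("t",(476,411),.018),("t",(529,471),.018),("t",(408,538),.018)]: print("side",n,plane(d,np.array(p)*k,z))
E
```

```text
tray [ 0.343 -0.42   0.018]
tray [ 0.347 -0.256  0.018]
tray [ 0.599 -0.229  0.018]
tray [ 0.601 -0.389  0.018]
burr [0.558 0.023 0.05 ]
damper [0.659 0.045 0.052]
stub [0.672 0.135 0.052]
bracket [ 0.665 -0.163  0.05 ]
cover [ 0.652 -0.058  0.05 ]
jar [0.81  0.034 0.1  ]
bottle [0.743 0.316 0.22 ]
tinA [ 0.694 -0.456  0.1  ]
hookend [0.442 0.272 0.22 ]
hookpost [0.425 0.377 0.2  ]
measgrip [ 0.519 -0.138  0.183]
barL [ 0.529 -0.179  0.143]
barR [ 0.513 -0.095  0.143]
nose [0.45  0.216 0.04 ]
tail [ 0.484 -0.011  0.04 ]
millTL [0.622 0.281 0.125]
millTL2 [0.561 0.315 0.125]
millTR [0.616 0.506 0.125]
tri grip (array([ 0.5  , -0.133,  0.176]), np.float64(0.014967903210464279))
tri hookend (array([0.421, 0.288, 0.226]), np.float64(0.03914044529657269))
tri nose (array([0.452, 0.214, 0.038]), np.float64(0.007056233923974341))
tri tail (array([ 0.486, -0.01 ,  0.043]), np.float64(0.0034544202485276136))
side burr [0.554 0.014 0.05 ]
side damper [0.658 0.038 0.052]
side stub [0.674 0.138 0.052]
side bracket [ 0.669 -0.169  0.05 ]
side cover [ 0.651 -0.06   0.05 ]
side t [ 0.346 -0.267  0.018]
side t [ 0.577 -0.242  0.018]
side t [ 0.598 -0.387  0.018]
side t [ 0.367 -0.418  0.018]
```

Emit:
{"method": "jog_arm", "body": {
  "commands": [
    [0, 6, 4, 0],
    [-1, 12, 7, 0],
    [-2, 16, 8, 0],
    [-2, 16, 8, 0],
    [-2, 16, 8, 0]
  ]
}}

```text
time_s: 0.78
position: [0.5047, 0.1598, 0.3108]
ee_rot: [2.221, 2.222, -0.002]
wrist_force: [-0.7, -0.8, 0.3]
gripper_width: 0.0855
finger_force: 0.0
```

Run:
```python
from h import *
st=readout.state();print(st["position"],st["ee_rot"],st["joint_vel"].max())
im=imaging.camera("wrist");cv2.imwrite("pics/w1.png",im)
cv2.imwrite("pics/w1b.png",cv2.resize(im,(800,600),interpolation=cv2.INTER_CUBIC))
np.save("w1.npy",np.r_[st["position"],st["ee_rot"]])
```

```text
[0.50470757 0.15982447 0.31076023] [ 2.22063712e+00  2.22216975e+00 -1.83385745e-03] 0.003545087828229813
```

View pics/w1b.png

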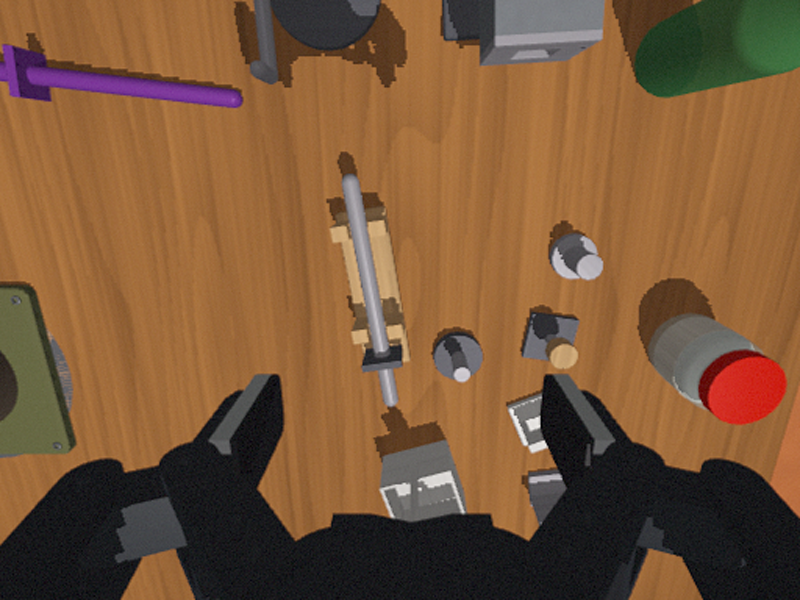

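Emit:
{"method": "jog_arm", "body": {
  "commands": [
    [0, 0, -1, 10],
    [0, 0, -2, 20],
    [0, 0, -3, 30],
    [0, 0, -4, 40],
    [0, 0, -5, 50],
    [0, 0, -6, 60],
    [0, 0, -6, 70],
    [0, 0, -6, 80],
    [0, 0, -6, 90],
    [0, 0, -6, 100],
    [0, 0, -6, 110],
    [0, 0, -6, 110]
  ]
}}

```text
time_s: 2.33
position: [0.5049, 0.1584, 0.2506]
ee_rot: [0.538, -3.094, 0.001]
wrist_force: [0.5, -0.1, 0.9]
gripper_width: 0.0854
finger_force: 0.0
```

Emit:
{"method": "jog_arm", "body": {
  "commands": [
    [0, 0, 0, 10],
    [0, 0, 0, 20],
    [0, 0, 0, 30],
    [0, 0, 0, 40],
    [0, 0, 0, 40],
    [0, 0, 0, 40]
  ]
}}

```text
time_s: 3.08
position: [0.505, 0.1595, 0.2511]
ee_rot: [1.564, -2.724, -0.0]
wrist_force: [1.2, -0.5, 0.1]
gripper_width: 0.0853
finger_force: 0.0
```

Run:
```python
from h import *
np.set_printoptions(precision=4,suppress=True)
k=.64;v=np.load("w1.npy");c=cam("wrist",dict(position=v[:3],ee_rot=v[3:]))
for n,p,z in [("nose",(350,177),.04),("col",(382,356),.06),("tail",(391,404),.04),("burr",(461,374),.05),("damper",(564,355),.052),("stub",(590,267),.052),("hookend",(263,70),.222),("faceL",(482,65),.055),("faceR",(603,38),.055)]:
    print(n,plane(c,np.array(p)*k,z))
st=readout.state();print(st["position"],st["ee_rot"],st["qpos"])
im=imaging.camera("wrist");cv2.imwrite("pics/w2.png",im)
cv2.imwrite("pics/w2b.png",cv2.resize(im,(800,600),interpolation=cv2.INTER_CUBIC))
np.save("w2.npy",np.r_[st["position"],st["ee_rot"]])
```

```text
nose [0.4506 0.2147 0.04  ]
col [0.4775 0.047  0.06  ]
tail [ 0.4845 -0.0186  0.04  ]
burr [0.5563 0.0222 0.05  ]
damper [0.6575 0.0444 0.052 ]
stub [0.6722 0.1343 0.052 ]
hookend [0.436  0.2731 0.222 ]
faceL [0.563  0.3033 0.055 ]
faceR [0.6583 0.3228 0.055 ]
[0.505  0.1595 0.2511] [ 1.5645 -2.7239 -0.0001] [ 0.3059  0.2607 -0.0852  1.2253 -0.     -0.7368]
```

View pics/w2b.png

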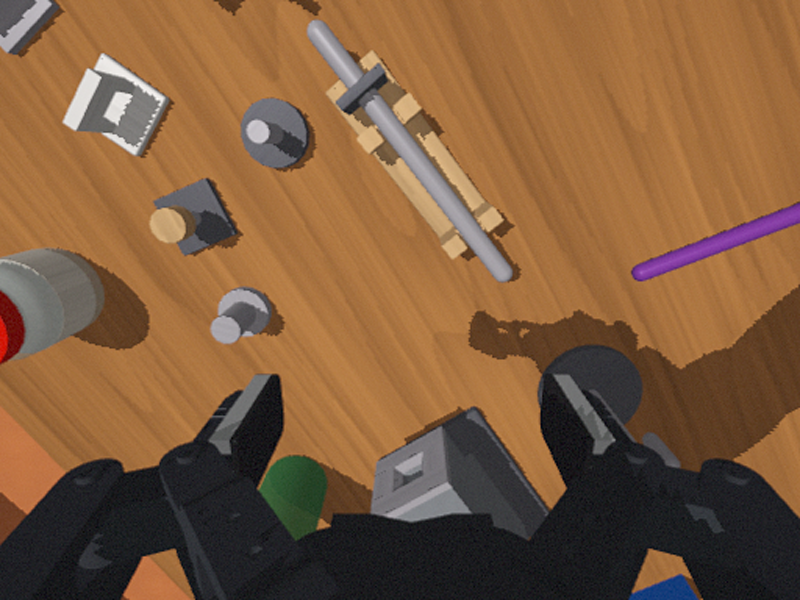

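Run:
```python
from h import *
im=cv2.imread("pics/w2.png")[260:335,225:325]
cv2.imwrite("pics/w2c.png",cv2.resize(im,None,fx=8,fy=8,interpolation=cv2.INTER_NEAREST))
```

```text
(no output)
```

View pics/w2c.png

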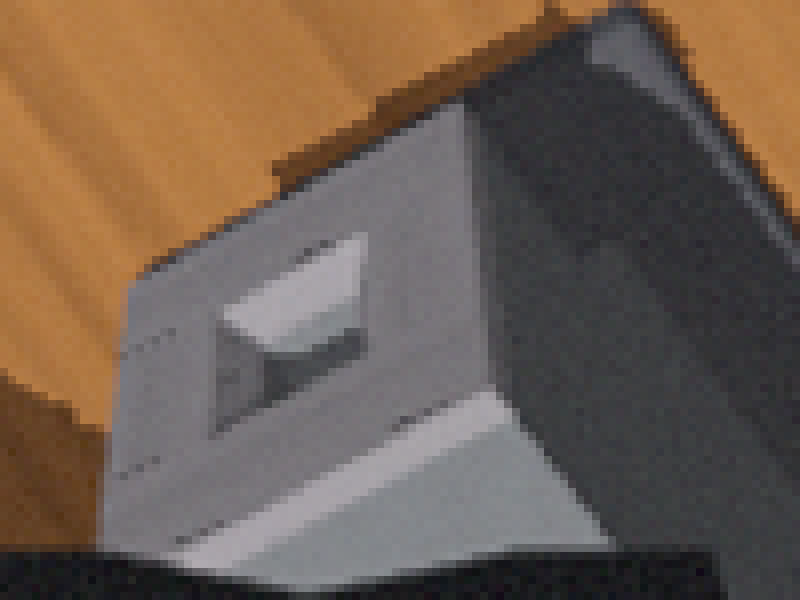

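Run:
```python
from h import *
np.set_printoptions(precision=4,suppress=True)
v=np.load("w2.npy");c=cam("wrist",dict(position=v[:3],ee_rot=v[3:]))
o=np.array([225,260])
f=lambda p,z:plane(c,np.array(p)/8+o-.5/1,z) if 0 else plane(c,(np.array(p)+.5)/8+o-.5,z)
A=f((130,282),.055);B=f((465,100),.055);T=f((488,388),.125);T2=f((98,550),.125)
b1,b2,t1,t2=f((218,312),.0755),f((368,234),.0755),f((208,438),.1045),f((365,350),.1045)
for n,q in zip("A B T T2 b1 b2 t1 t2".split(),(A,B,T,T2,b1,b2,t1,t2)):print(n,q)
for a,b in((A,B),(T2,T),(b1,b2),(t1,t2)):
    d=b-a;print(np.linalg.norm(d),(a+b)/2,np.degrees(np.arctan2(d[0],-d[1]))+90-90, np.degrees(np.arctan2(d[1],d[0]))-90)
k=.64
N=[("nose",(505,274),.04),("tail",(316,27),.04),("colL",(340,108),.06),("colR",(385,70),.06),("burr",(258,131),.05),("damper",(168,225),.052),("stub",(226,330),.052)]
for n,p,z in N: print(n,f((np.array(p)*.64-o)*8,z))
```

```text
A [0.6273 0.3089 0.055 ]
B [0.5578 0.3062 0.055 ]
T [0.5591 0.3058 0.125 ]
T2 [0.6226 0.3022 0.125 ]
b1 [0.608  0.3085 0.0755]
b2 [0.5786 0.3077 0.0755]
t1 [0.6084 0.3083 0.1045]
t2 [0.5791 0.3063 0.1045]
0.06961093341761737 [0.5926 0.3075 0.055 ] -87.74940481583714 -267.7494048158371
0.06362582699095339 [0.5908 0.304  0.125 ] -93.27305229198349 86.72694770801652
0.02940849994225983 [0.5933 0.3081 0.0755] -88.55672158896007 -268.55672158896004
0.029345755107237036 [0.5937 0.3073 0.1045] -86.11065866213707 -266.1106586621371
nose [0.4469 0.2149 0.04  ]
tail [ 0.4809 -0.0126  0.04  ]
colL [0.4935 0.0431 0.06  ]
colR [0.454  0.0385 0.06  ]
burr [0.5543 0.0245 0.05  ]
damper [0.654  0.0452 0.052 ]
stub [0.6688 0.1373 0.052 ]
```

Emit:
{"method": "jog_arm", "body": {
  "commands": [
    [-2, -2, -3, 10],
    [-4.2, -4.4, -8, 20],
    [-4.2, -4.4, -12, 30],
    [-4.2, -4.4, -14, 38.4],
    [-4.2, -4.4, -16, 38.4],
    [-4.2, -4.4, -16, 38.4],
    [-4.2, -4.4, -16, 38.4]
  ]
}}

```text
time_s: 4.0
position: [0.4635, 0.1161, 0.0919]
ee_rot: [-2.377, 2.053, -0.001]
wrist_force: [0.0, 0.8, -0.2]
gripper_width: 0.0853
finger_force: 0.0
```

Run:
```python
from h import *
np.set_printoptions(precision=4,suppress=True)
v=np.load("w2.npy");c=cam("wrist",dict(position=v[:3],ee_rot=v[3:]))
o=np.array([225,260])
a,b=[plane(c,(np.array(p)+.5)/8+o-.5,.012) for p in((640,10),(798,232))];print(a,b,np.degrees(np.arctan2(*(b-a)[[1,0]])))
st=readout.state();print(st["position"],st["ee_rot"])
im=imaging.camera("wrist");cv2.imwrite("pics/w3.png",im)
cv2.imwrite("pics/w3b.png",cv2.resize(im,(800,600),interpolation=cv2.INTER_CUBIC))
```

```text
[0.5319 0.3326 0.012 ] [0.5282 0.393  0.012 ] 93.4500408081961
[0.4635 0.1161 0.0919] [-2.3767  2.0535 -0.0007]
```

View pics/w3b.png

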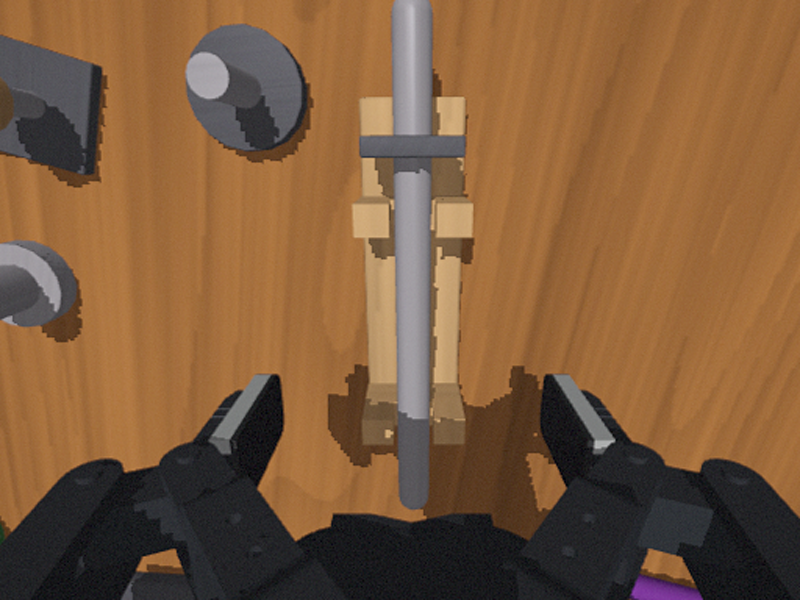

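Emit:
{"method": "jog_arm", "body": {
  "commands": [
    [0, -0.1, -3, 0],
    [0, -0.1, -5.5, 0],
    [0, -0.1, -7, 0],
    [0, -0.1, -7, 0],
    [0, -0.1, -7, 0]
  ]
}}

```text
time_s: 4.68
position: [0.464, 0.1153, 0.0224]
ee_rot: [-2.377, 2.052, -0.002]
wrist_force: [0.4, -0.0, 0.2]
gripper_width: 0.0858
finger_force: 0.0
```

Emit:
{"method": "jog_arm", "body": {
  "commands": [
    [0, 0, 0, 0],
    [0, 0, 0, 0],
    [0, 0, 0, 0],
    [0, 0, 0, 0],
    [0, 0, 0, 0],
    [0, 0, 0, 0],
    [0, 0, 0, 0],
    [0, 0, 0, 0]
  ],
  "claw": 1,
  "grip_force": 80
}}

```text
time_s: 5.68
position: [0.4629, 0.115, 0.0216]
ee_rot: [-2.378, 2.053, 0.0]
wrist_force: [-1.4, -0.9, 5.0]
gripper_width: 0.0134
finger_force: 77.9
```

Emit:
{"method": "jog_arm", "body": {
  "commands": [
    [0, 0, 2, 0],
    [0, 0, 5, 0],
    [0, 0, 5, 0],
    [0, 0, 5, 0]
  ]
}}

```text
time_s: 6.18
position: [0.4623, 0.1148, 0.0703]
ee_rot: [2.377, -2.052, -0.001]
wrist_force: [-0.7, 1.2, -2.9]
gripper_width: 0.0143
finger_force: 59.4
```

Emit:
{"method": "jog_arm", "body": {
  "commands": [
    [4, 1, 0, -2],
    [8, 3, 0.1, -4],
    [12, 5, 0.1, -5.7],
    [13.9, 5.5, 0.1, -5.7],
    [13.9, 5.5, 0.1, -5.7],
    [13.9, 5.5, 0.1, -5.7],
    [13.9, 5.5, 0.1, -5.7]
  ]
}}

```text
time_s: 7.05
position: [0.6004, 0.1694, 0.0717]
ee_rot: [2.272, -2.167, -0.002]
wrist_force: [-0.2, 0.1, -2.8]
gripper_width: 0.0136
finger_force: 78.4
```

Run:
```python
from h import *
np.set_printoptions(precision=4,suppress=True)
st=readout.state();print(st["position"],st["ee_rot"])
ims=[imaging.camera(n) for n in("wrist","scene","side")]
for n,im in zip("wsd",ims): cv2.imwrite(f"pics/{n}4.png",im)
np.save("w4.npy",np.r_[st["position"],st["ee_rot"]])
s,d=cam("scene"),cam("side")
M=[.595,.3066,.09];print(proj(s,M),proj(d,M))
w=cv2.resize(ims[0],(512,384))
cr=[]
for im,c in((ims[1],proj(s,M)),(ims[2],proj(d,M))):
    x,y=int(c[0])-50,int(c[1])-40; print(x,y); cr.append(cv2.resize(im[y:y+75,x:x+100],None,fx=4,fy=4,interpolation=cv2.INTER_CUBIC))
top=np.hstack(cr); wb=cv2.resize(ims[0][:,106:406],(400,300)) if 0 else cv2.resize(ims[0][150:384,56:456],(513,300))
out=np.zeros((600,800,3),np.uint8);out[:300]=top;out[300:,:513]=wb;cv2.imwrite("pics/c4.png",out)
```

```text
[0.6004 0.1694 0.0717] [ 2.2715 -2.1673 -0.0018]
[370.4797 211.0598] [240.9498 142.8603]
320 171
190 102
```

View pics/c4.png

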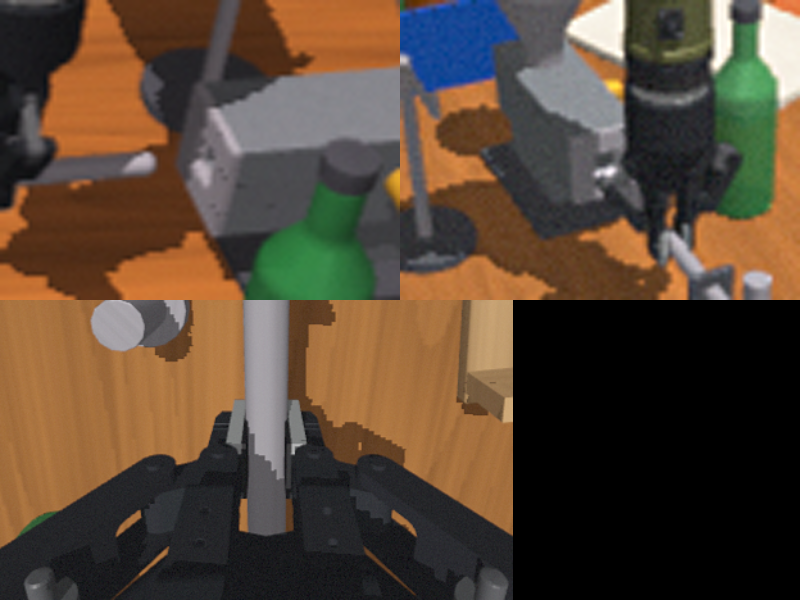

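Run:
```python
from h import *
np.set_printoptions(precision=1,suppress=True)
s=cam("scene");a=np.radians(92.7);u=np.array([np.cos(a),np.sin(a)]);l=np.array([u[1],-u[0]])
m=np.array([.595,.3066])
cc=lambda X:(proj(s,X)-[320,171])*4
for x in(-.035,.035):
    for z in(.055,.125): print(x,z,cc(np.r_[m+l*x,z]))
for x in(-.0145,.0145):
    for z in(.0755,.1045): print("mouth",x,z,cc(np.r_[m+l*x,z]))
print("nose",cc([.5955,.2733,.09]))
im=cv2.imread("pics/s4.png")[185:235,340:400];cv2.imwrite("pics/s4c.png",cv2.resize(im,None,fx=12,fy=12,interpolation=cv2.INTER_CUBIC))
```

```text
-0.035 0.055 [174.4 164.9]
-0.035 0.125 [193.8  83.6]
0.035 0.055 [210.1 237.5]
0.035 0.125 [232.  155.1]
mouth -0.0145 0.0755 [190.2 162.2]
mouth -0.0145 0.1045 [198.6 128.4]
mouth 0.0145 0.0755 [205.3 192.2]
mouth 0.0145 0.1045 [214.  158.2]
nose [151.3 163. ]
```

View pics/s4c.png

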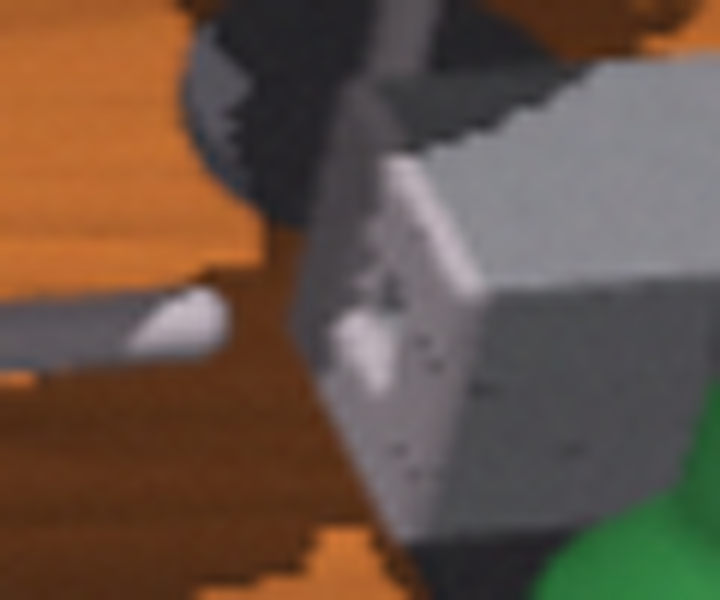

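Emit:
{"method": "jog_arm", "body": {
  "commands": [
    [0, 1, 0, 0.6],
    [-0.1, 2, 0, 0.6],
    [-0.1, 3, 0, 0.6],
    [-0.2, 3.5, 0, 0.6],
    [-0.2, 4, 0, 0.6],
    [-0.2, 4.5, 0, 0.6],
    [-0.2, 4.5, 0, 0.6]
  ]
}}

```text
time_s: 8.07
position: [0.6001, 0.2153, 0.0723]
ee_rot: [-2.285, 2.156, -0.0]
wrist_force: [-0.6, -1.0, -2.8]
gripper_width: 0.0137
finger_force: 78.4
```

Emit:
{"method": "jog_arm", "body": {
  "commands": [
    [0, 0.7, 0, 0],
    [-0.1, 1.4, 0, 0],
    [-0.1, 2, 0, 0],
    [-0.15, 2.5, 0, 0],
    [-0.15, 2.5, 0, 0]
  ]
}}

```text
time_s: 8.7
position: [0.5984, 0.2405, 0.0723]
ee_rot: [-2.285, 2.156, -0.0]
wrist_force: [0.7, 0.2, -2.6]
gripper_width: 0.0139
finger_force: 78.4
```

Emit:
{"method": "jog_arm", "body": {
  "commands": [
    [0, 0.8, 0, 0],
    [-0.1, 1.6, 0, 0],
    [-0.1, 2.4, 0, 0],
    [-0.2, 3.2, 0, 0],
    [-0.25, 4, 0, 0],
    [-0.25, 4.6, 0, 0],
    [-0.25, 4.6, 0, 0]
  ]
}}

```text
time_s: 9.57
position: [0.596, 0.2865, 0.0723]
ee_rot: [-2.285, 2.156, -0.0]
wrist_force: [-0.5, 0.2, -2.1]
gripper_width: 0.0135
finger_force: 78.4
```

Run:
```python
from h import *
im=imaging.camera("scene");cv2.imwrite("pics/s5.png",im);im2=imaging.camera("wrist");cv2.imwrite("pics/w5.png",im2)
a=cv2.resize(im[150:270,280:440],(533,400),interpolation=cv2.INTER_CUBIC);b=cv2.resize(im2,(266,200));o=np.zeros((400,800,3),np.uint8);o[:,:533]=a;o[:200,533:799]=b
cv2.imwrite("pics/s5c.png",o);print(readout.state()["position"])
```

```text
[0.5959605  0.28585674 0.07224273]
```

View pics/s5c.png

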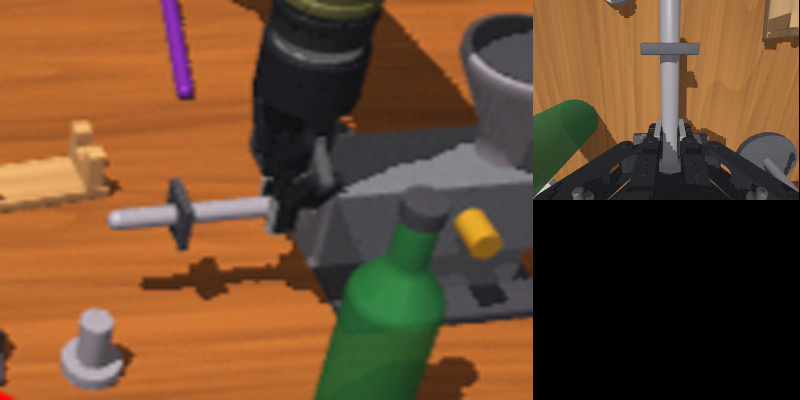

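Emit:
{"method": "jog_arm", "body": {
  "commands": [
    [0, 0, 0, 0],
    [0, 0, 0, 0],
    [0, 0, 0, 0],
    [0, 0, 0, 0],
    [0, 0, 0, 0],
    [0, 0, 0, 0]
  ],
  "claw": 0
}}

```text
time_s: 10.42
position: [0.596, 0.286, 0.0723]
ee_rot: [2.284, -2.157, 0.0]
wrist_force: [-0.5, 0.2, 0.5]
gripper_width: 0.0855
finger_force: 0.0
```

Emit:
{"method": "jog_arm", "body": {
  "commands": [
    [0, -0.2, 3, 0],
    [0, -0.5, 7, 0],
    [0, -0.5, 9, 0],
    [0.3, -5, 9, 0],
    [0.6, -9, 9, 0],
    [0.6, -11, 9, 0],
    [0.6, -11, 9, 0],
    [0.6, -11, 9, 0]
  ]
}}

```text
time_s: 11.42
position: [0.602, 0.177, 0.1622]
ee_rot: [-2.285, 2.155, 0.001]
wrist_force: [0.3, -0.2, -0.5]
gripper_width: 0.0855
finger_force: 0.0
```

Run:
```python
from h import *
st=readout.state();print(st["position"],st["ee_rot"])
im2=imaging.camera("wrist");cv2.imwrite("pics/w6.png",im2);im=imaging.camera("scene");cv2.imwrite("pics/s6.png",im)
np.save("w6.npy",np.r_[st["position"],st["ee_rot"]])
a=cv2.resize(im[170:250,290:396],(400,300),interpolation=cv2.INTER_CUBIC);b=cv2.resize(im2,(400,300));cv2.imwrite("pics/s6c.png",np.hstack([a,b]))
```

```text
[0.60204166 0.17695672 0.16223423] [-2.28476903e+00  2.15539506e+00  8.10128172e-04]
```

View pics/s6c.png

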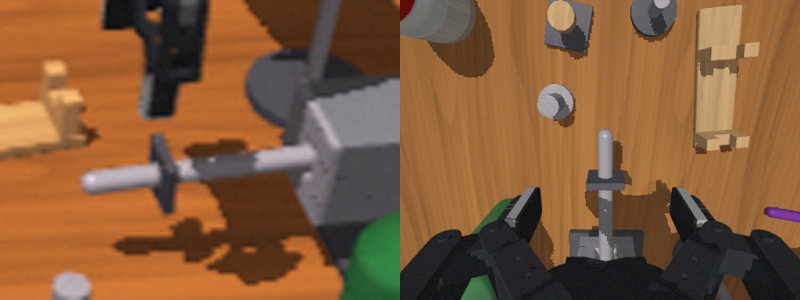

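Run:
```python
from h import *
v=np.load("w6.npy");c=cam("wrist",dict(position=v[:3],ee_rot=v[3:]))
print(plane(c,(262.4,168),.082),plane(c,(262,233),.105))
s=cam("scene")
print(plane(s,(290+85/3.77,170+183/3.77),.082))
```

```text
[0.60336163 0.15535949 0.082     ] [0.60094732 0.2016108  0.105     ]
[0.60475768 0.15509531 0.082     ]
```

Emit:
{"method": "jog_arm", "body": {
  "commands": [
    [0, 0.1, -3, 0],
    [0, 0.1, -6, 0],
    [0, 0.1, -8.5, 0],
    [0, 0.1, -9.6, 0],
    [0, 0.1, -9.6, 0],
    [0, 0.1, -9.6, 0]
  ]
}}

```text
time_s: 12.28
position: [0.6029, 0.1775, 0.0674]
ee_rot: [-2.284, 2.155, -0.001]
wrist_force: [-0.2, 0.8, -0.3]
gripper_width: 0.0852
finger_force: 0.0
```

Emit:
{"method": "jog_arm", "body": {
  "commands": [
    [0, 0, 0, 0],
    [0, 0, 0, 0],
    [0, 0, 0, 0],
    [0, 0, 0, 0],
    [0, 0, 0, 0],
    [0, 0, 0, 0],
    [0, 0, 0, 0],
    [0, 0, 0, 0]
  ],
  "claw": 1,
  "grip_force": 60
}}

```text
time_s: 13.28
position: [0.6021, 0.177, 0.0663]
ee_rot: [-2.284, 2.156, -0.0]
wrist_force: [-0.7, -1.5, 1.2]
gripper_width: 0.014
finger_force: 58.4
```

Emit:
{"method": "jog_arm", "body": {
  "commands": [
    [0, 0, 0.3, 0],
    [0, 0, 0.5, 0],
    [0, 0, 0.5, 0],
    [0, 0, 0.5, 0]
  ]
}}

```text
time_s: 13.78
position: [0.6016, 0.1769, 0.071]
ee_rot: [2.284, -2.156, -0.001]
wrist_force: [0.6, 0.6, -1.8]
gripper_width: 0.014
finger_force: 58.4
```

Emit:
{"method": "jog_arm", "body": {
  "commands": [
    [0, 0.8, 0, 0],
    [-0.1, 1.6, 0, 0],
    [-0.1, 2.4, 0, 0],
    [-0.2, 3.2, 0, 0],
    [-0.2, 4, 0, 0],
    [-0.3, 4.8, 0, 0],
    [-0.3, 5.6, 0, 0],
    [-0.3, 5.6, 0, 0]
  ]
}}

```text
time_s: 14.78
position: [0.5991, 0.234, 0.0715]
ee_rot: [-2.285, 2.155, 0.001]
wrist_force: [-0.2, 1.6, -1.5]
gripper_width: 0.0139
finger_force: 58.5
```

Emit:
{"method": "jog_arm", "body": {
  "commands": [
    [-0.1, 0.8, 0, 0],
    [-0.1, 1.6, 0, 0],
    [-0.2, 2.4, 0, 0],
    [-0.2, 3.0, 0, 0],
    [-0.2, 3.4, 0, 0],
    [-0.2, 3.4, 0, 0]
  ]
}}

```text
time_s: 15.52
position: [0.5977, 0.2656, 0.0723]
ee_rot: [2.283, -2.157, 0.005]
wrist_force: [-0.2, -5.6, 5.0]
gripper_width: 0.0142
finger_force: 59.1
```

Emit:
{"method": "jog_arm", "body": {
  "commands": [
    [0, 0.3, -0.1, 0],
    [0, 0.5, -0.1, 0],
    [0, 0.7, -0.1, 0],
    [0, 0.7, -0.1, 0]
  ]
}}

```text
time_s: 16.02
position: [0.5978, 0.2689, 0.0722]
ee_rot: [2.277, -2.157, 0.013]
wrist_force: [-0.6, -14.9, 11.1]
gripper_width: 0.0137
finger_force: 59.9
```

Run:
```python
from h import *
im2=imaging.camera("wrist");im=imaging.camera("scene")
a=cv2.resize(im[170:260,310:430],(800,600),interpolation=cv2.INTER_CUBIC);cv2.imwrite("pics/s7.png",a);cv2.imwrite("pics/w7.png",im2)
st=readout.state();print(st["position"],st["ee_rot"],st["wrist_force"],st["ft_torque"])
s=cam("scene");a=np.radians(93.3);u=np.array([np.cos(a),np.sin(a),0])
```

```text
[0.59778077 0.26887665 0.07222075] [ 2.27745212 -2.15669159  0.01299206] [ -1.37998805 -14.71278732  11.75570535] [-3.06129536  0.14741971  0.08079364]
```

View pics/s7.png

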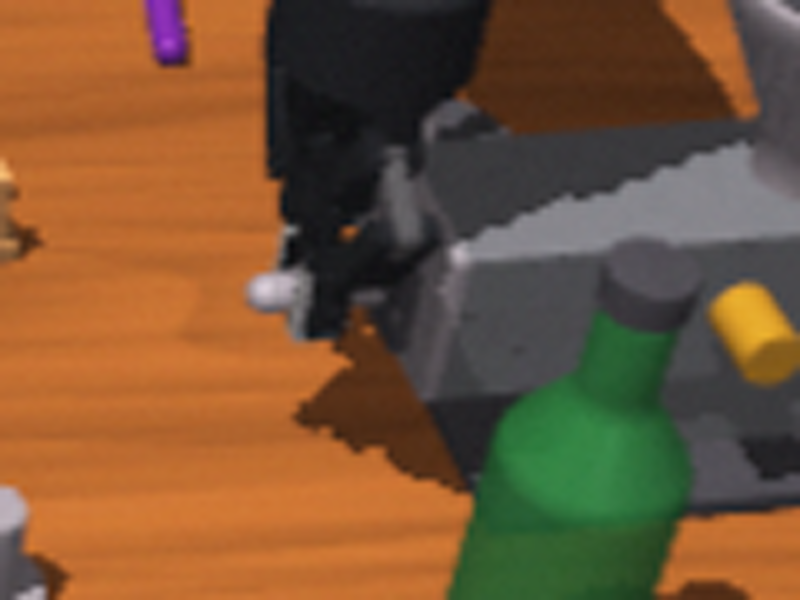

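Emit:
{"method": "jog_arm", "body": {
  "commands": [
    [0, 0, 0.3, 0],
    [0, 0, 0.3, 0],
    [0, 0.5, 0.3, 0],
    [0, 0.8, 0.3, 0],
    [0, 0.8, 0.3, 0]
  ]
}}

```text
time_s: 16.75
position: [0.5972, 0.2718, 0.0735]
ee_rot: [2.269, -2.153, 0.023]
wrist_force: [0.9, -25.3, 8.2]
gripper_width: 0.0141
finger_force: 59.9
```

Run:
```python
from h import *
s=cam("scene");print(plane(s,(310+248/6.667,170+290/6.667),.09), plane(s,(310+460/6.667,170+250/6.667),.125),plane(s,(310+432/6.667,170+398/6.667),.055))
```

```text
[0.60034653 0.24438504 0.09      ] [0.62179953 0.31334082 0.125     ] [0.62786675 0.31483837 0.055     ]
```

Emit:
{"method": "jog_arm", "body": {
  "commands": [
    [0, 0, 0, 0],
    [0, 0, 0, 0],
    [0, 0, 0, 0],
    [0, 0, 0, 0],
    [0, 0, 0, 0]
  ],
  "claw": 0
}}

```text
time_s: 17.38
position: [0.5969, 0.2825, 0.0733]
ee_rot: [-2.285, 2.156, 0.0]
wrist_force: [0.4, -0.2, 0.8]
gripper_width: 0.0853
finger_force: 0.0
```

Emit:
{"method": "jog_arm", "body": {
  "commands": [
    [0, -1.5, 3, 0],
    [0, -2, 7, 0],
    [0, -7, 9, 0],
    [0, -12, 9, 0],
    [0, -14, 9, 0],
    [0, -14, 9, 0]
  ]
}}

```text
time_s: 18.12
position: [0.5969, 0.1411, 0.1632]
ee_rot: [-2.282, 2.159, 0.001]
wrist_force: [-0.3, 0.1, -0.9]
gripper_width: 0.0856
finger_force: 0.0
```

Run:
```python
from h import *
st=readout.state();print(st["position"],st["ee_rot"])
im2=imaging.camera("wrist");im=imaging.camera("scene")
cv2.imwrite("pics/s8.png",im);cv2.imwrite("pics/w8.png",im2);np.save("w8.npy",np.r_[st["position"],st["ee_rot"]])
a=cv2.resize(im[180:240,325:405],(400,300),interpolation=cv2.INTER_CUBIC);b=cv2.resize(im2,(400,300));cv2.imwrite("pics/c8.png",cv2.resize(np.hstack([a,b]),None,fx=1,fy=1))
```

```text
[0.59691086 0.14114147 0.16321513] [-2.28223989e+00  2.15875769e+00  9.90527959e-04]
```

View pics/c8.png

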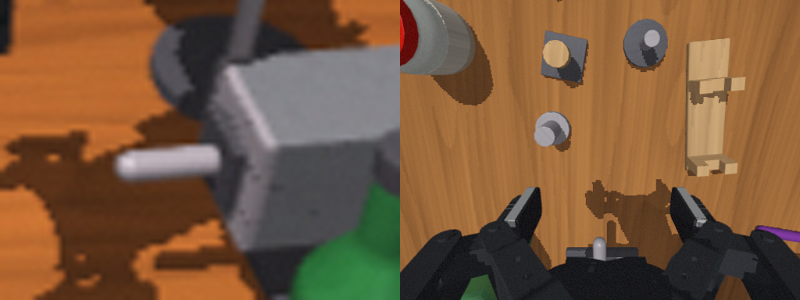

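Run:
```python
from h import *
g=cv2.cvtColor(cv2.imread("pics/w8.png"),cv2.COLOR_BGR2GRAY)
print("cols",list(range(208,306,3)))
for r in range(296,340): print(r," ".join("%3d"%g[r,c] for c in range(208,306,3)))
v=np.load("w8.npy");c=cam("wrist",dict(position=v[:3],ee_rot=v[3:]))
a=np.radians(93);u=np.array([np.cos(a),np.sin(a),0]);l=np.array([u[1],-u[0],0]);m=np.array([.5945,.307,0])
for z in(.055,.07,.11,.125): print(z,proj(c,m-.035*l+[0,0,z]),proj(c,m+.035*l+[0,0,z]))
for d in(.0,.008,.016,.06,.068): print("axis",d,proj(c,m-d*u+[0,0,.09]),[proj(c,m-d*u+[0,0,z]) for z in(.07,.11)])
```

```text
cols [208, 211, 214, 217, 220, 223, 226, 229, 232, 235, 238, 241, 244, 247, 250, 253, 256, 259, 262, 265, 268, 271, 274, 277, 280, 283, 286, 289, 292, 295, 298, 301, 304]
296 131 129 130 114 117 120 131 128 129 134 131 128 124 122 124 122 123 124 113  58  63  67  63 131 124 122  59  69  70  75  62  68  67
297 125 130 127 115 116 122 128 131 128 130 131 128 128 122 122 121 122 122 110  61  69  65  68 133 124 123 109  72  72  68  70  69  72
298 126 130 127 118 118 120 133 127 130 131 130 128 127 123 123 125 121 125 113  57  68  67  65 131 125 120 112  69  67  71  67  66  69
299 129 129 130 117 117 122 132 128 125 131 132 128 124 123 123 118 125 124 112  60  70  68  64 132 124 118 110  73  75  69  66  71  68
300 132 132 128 114 118 124 132 125 130 130 128 127 124 123 120 123 121 123 111  60  67  59  66 131 120 123 122  69  66  71  67  68  70
301 129 130 130 116 117 123 131 128 127 131 130 124 127 125 123 121 125 123 111  59  69  66  69 132 124 121 121  69  64  69  67  68  70
302 128 133 128 116 118 120 131 127 123 134 132 127 126 122 122 123 118 119 112  61  64  68  66 135 125 120 122  
[... 5167 characters left out ...]
.99799612]
0.11 [293.33386651 374.60036686] [216.81136802 374.42512698]
0.125 [295.08902086 390.72249182] [214.11817294 390.54237705]
axis 0.0 [255.6284083  355.58685551] [array([256.10798582, 339.07924352]), array([255.07857477, 374.51276056])]
axis 0.008 [255.58895211 349.22499597] [array([256.07500225, 332.99184989]), array([255.03102777, 367.85860312])]
axis 0.016 [255.54879842 342.75067249] [array([256.04147347, 326.8038331 ]), array([254.98257751, 361.07803463])]
axis 0.06 [255.31461656 304.99152466] [array([255.84668666, 290.85430062]), array([254.69874156, 321.35546384])]
axis 0.068 [255.26944266 297.7077505 ] [array([255.80926026, 283.94694702]), array([254.64373911, 313.65792254])]
```

Emit:
{"method": "jog_arm", "body": {
  "commands": [
    [0, 5, 0, 0],
    [0, 10, 0, 0],
    [0, 12.7, 0, 0],
    [0, 12.7, -4, 0],
    [0, 12.7, -7, 0],
    [0, 12.7, -9.3, 0],
    [0, 12.7, -9.3, 0],
    [0, 12.7, -9.3, 0]
  ]
}}

```text
time_s: 19.23
position: [0.5973, 0.2703, 0.071]
ee_rot: [-2.285, 2.154, -0.0]
wrist_force: [0.4, 0.1, 0.4]
gripper_width: 0.0856
finger_force: 0.0
```

Emit:
{"method": "jog_arm", "body": {
  "commands": [
    [0, 0, 0, 0],
    [0, 0, 0, 0],
    [0, 0, 0, 0],
    [0, 0, 0, 0],
    [0, 0, 0, 0],
    [0, 0, 0, 0],
    [0, 0, 0, 0],
    [0, 0, 0, 0]
  ],
  "claw": 1,
  "grip_force": 80
}}

```text
time_s: 20.23
position: [0.5973, 0.2689, 0.0706]
ee_rot: [-2.284, 2.157, -0.001]
wrist_force: [0.2, -0.9, 3.1]
gripper_width: 0.0137
finger_force: 78.0
```

Emit:
{"method": "jog_arm", "body": {
  "commands": [
    [0, 0.2, 0, 0],
    [0, 0.4, 0, 0],
    [0, 0.4, 0, 0]
  ]
}}

```text
time_s: 20.6
position: [0.5972, 0.2689, 0.0706]
ee_rot: [2.278, -2.155, 0.01]
wrist_force: [0.2, -11.2, 6.5]
gripper_width: 0.0135
finger_force: 78.4
```

Emit:
{"method": "jog_arm", "body": {
  "commands": [
    [0, 0.2, 0, 0],
    [0, 0.4, 0, 0],
    [0, 0.4, 0, 0]
  ]
}}

```text
time_s: 20.98
position: [0.5972, 0.2688, 0.0706]
ee_rot: [2.272, -2.154, 0.018]
wrist_force: [1.0, -20.9, 9.9]
gripper_width: 0.0137
finger_force: 78.8
```

Emit:
{"method": "jog_arm", "body": {
  "commands": [
    [0, 0.4, 0, 0],
    [0, 0.8, 0, 0],
    [0, 0.8, 0, 0]
  ]
}}

```text
time_s: 21.35
position: [0.5972, 0.2688, 0.0706]
ee_rot: [2.26, -2.151, 0.034]
wrist_force: [1.2, -39.1, 14.6]
gripper_width: 0.0136
finger_force: 79.4
```

Emit:
{"method": "jog_arm", "body": {
  "commands": [
    [0, -0.8, 0, 0],
    [0, -1.4, 0, 0],
    [0, -1.6, 0, 0],
    [0, -1.6, 0, 0]
  ]
}}

```text
time_s: 21.85
position: [0.5973, 0.2689, 0.0705]
ee_rot: [-2.285, 2.156, -0.002]
wrist_force: [0.5, -4.4, 4.9]
gripper_width: 0.0135
finger_force: 78.2
```

Emit:
{"method": "jog_arm", "body": {
  "commands": [
    [0, 0, 0, 0],
    [0, 0, 0, 0],
    [0, 0, 0, 0],
    [0, 0, 0, 0],
    [0, 0, 0, 0]
  ],
  "claw": 0
}}

```text
time_s: 22.48
position: [0.5969, 0.2691, 0.0702]
ee_rot: [2.285, -2.156, -0.0]
wrist_force: [-1.0, 0.5, 0.5]
gripper_width: 0.0856
finger_force: 0.0
```

Emit:
{"method": "jog_arm", "body": {
  "commands": [
    [0, -1, 5, 0],
    [0, -4, 10, 0],
    [0, -10, 15, 0],
    [-2, -16, 20, 0],
    [-4, -22, 24, 0],
    [-6, -28, 24, 0],
    [-7.8, -34, 24, 4],
    [-7.8, -40.5, 24, 7.5],
    [-7.8, -40.5, 24, 7.5],
    [-7.8, -40.5, 24, 7.5],
    [-7.8, -40.5, 24, 7.5]
  ]
}}

```text
time_s: 23.85
position: [0.5189, -0.1357, 0.3103]
ee_rot: [-2.42, 2.003, 0.001]
wrist_force: [0.2, -0.1, -0.8]
gripper_width: 0.0855
finger_force: 0.0
```

Run:
```python
from h import *
np.set_printoptions(precision=4,suppress=True)
st=readout.state();print(st["position"],st["ee_rot"],st["qpos"])
im=imaging.camera("wrist");cv2.imwrite("pics/w9.png",im);im2=imaging.camera("scene");cv2.imwrite("pics/s9.png",im2)
np.save("w9.npy",np.r_[st["position"],st["ee_rot"]])
b=cv2.resize(im,(560,420));a=cv2.resize(im2[150:300,60:260],(240,180));o=np.zeros((420,800,3),np.uint8);o[:,:560]=b;o[:180,560:]=a
cv2.imwrite("pics/c9.png",o)
```

```text
[ 0.5189 -0.1357  0.3103] [-2.4199  2.0027  0.0007] [-0.2562  0.2605  0.0672  1.3776  0.0006 -2.0151]
```

View pics/c9.png

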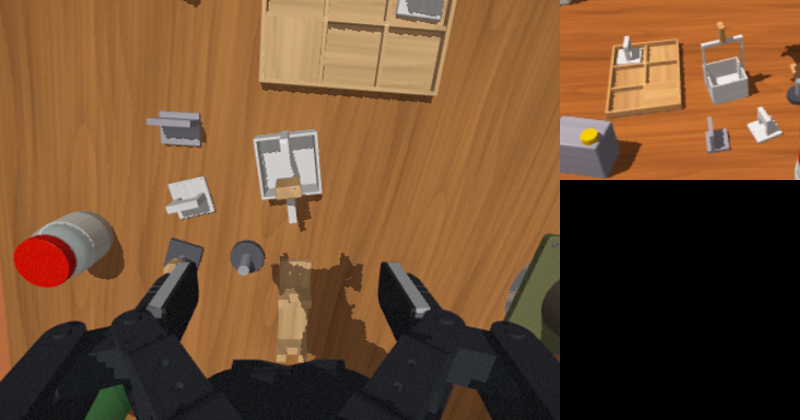

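Wrist view: the measure's box corners are at (254,139), (315,131), (321,191) and (262,201) in the 560-px frame, and its wooden grip top is at (289,187). The tray is above it with its solid block lower-left. I'll work out the yaw numerically.

Run:
```python
from h import *
np.set_printoptions(precision=4,suppress=True)
v=np.load("w9.npy");c=cam("wrist",dict(position=v[:3],ee_rot=v[3:]));k=512/560
im=cv2.imread("pics/w9.png");hsv=cv2.cvtColor(im,cv2.COLOR_BGR2HSV)
P=[plane(c,np.array(p)*k,.055) for p in((254,139),(315,131),(321,191),(262,201))]
for p in P:print(p)
print("ctr",np.mean(P,0),[np.linalg.norm(P[i]-P[i-1]) for i in range(4)],[np.degrees(np.arctan2(*(P[b]-P[a])[[1,0]])) for a,b in((0,1),(3,2),(0,3),(1,2))])
print("grip",plane(c,np.array((289,184))*k,.183),"barends",plane(c,np.array((284,133))*k,.143),plane(c,np.array((292,221))*k,.143))
# fresh scene: grip by colour
print(hsv[164:178:2,250:280:3].tolist()[3])
g=hsv[100:215,225:300]
for r in range(155,190,3): print(r,[tuple(int(x) for x in hsv[r,q]) for q in range(246,286,5)])
```

```text
[ 0.5673 -0.1639  0.055 ]
[ 0.494  -0.1879  0.055 ]
[ 0.4697 -0.1136  0.055 ]
[ 0.5442 -0.0854  0.055 ]
ctr [ 0.5188 -0.1377  0.055 ] [np.float64(0.08187981269355671), np.float64(0.07710035903833974), np.float64(0.0781068511730987), np.float64(0.07966595895353498)] [np.float64(-161.90484917142572), np.float64(-159.21629152471263), np.float64(106.39399822630556), np.float64(108.12977151774871)]
grip [ 0.5194 -0.1457  0.183 ] barends [ 0.5318 -0.1854  0.143 ] [ 0.5067 -0.097   0.143 ]
[[24, 6, 209], [16, 119, 139], [15, 115, 131], [15, 120, 140], [16, 119, 163], [17, 110, 186], [17, 109, 199], [17, 107, 201], [16, 112, 175], [12, 8, 152]]
155 [(18, 6, 207), (12, 6, 206), (18, 6, 206), (12, 6, 205), (15, 8, 201), (6, 11, 117), (12, 6, 206), (18, 6, 204)]
158 [(15, 5, 204), (18, 6, 205), (25, 7, 206), (24, 6, 203), (18, 7, 188), (10, 6, 118), (12, 6, 205), (18, 6, 204)]
161 [(12, 6, 204), (10, 7, 205), (15, 5, 205), (10, 4, 207), (16, 17, 193), (16, 79, 138), (10, 7, 206), (15, 8, 203)]
164 [(20, 7, 205), (6, 6, 207), (17, 130, 135), (16, 119, 142), (16, 119, 146), (16, 119, 150), (20, 8
[... 329 characters left out ...]
, 191), (17, 107, 200), (17, 111, 204), (120, 2, 150), (15, 7, 152)]
176 [(24, 8, 150), (12, 29, 158), (16, 108, 191), (17, 114, 185), (16, 110, 190), (17, 111, 197), (13, 15, 150), (12, 6, 199)]
179 [(8, 6, 161), (10, 8, 182), (16, 110, 186), (16, 112, 185), (17, 108, 186), (17, 109, 197), (12, 135, 89), (13, 188, 88)]
182 [(10, 60, 114), (14, 140, 93), (15, 122, 128), (14, 124, 109), (23, 9, 116), (15, 177, 91), (14, 167, 93), (14, 148, 95)]
185 [(12, 161, 81), (13, 175, 93), (16, 183, 88), (13, 152, 87), (15, 9, 120), (14, 164, 90), (13, 168, 91), (13, 162, 121)]
188 [(14, 164, 143), (14, 151, 162), (15, 159, 159), (15, 172, 162), (13, 9, 199), (13, 163, 91), (12, 158, 92), (12, 162, 88)]
```

Emit:
{"method": "jog_arm", "body": {
  "commands": [
    [0, -0.2, -5, 5.7],
    [0, -0.2, -10, 5.7],
    [0, -0.2, -14, 5.7],
    [0, -0.2, -16.1, 5.7],
    [0, -0.2, -16.1, 5.7],
    [0, -0.2, -16.1, 5.7]
  ]
}}

```text
time_s: 24.7
position: [0.5199, -0.1375, 0.1503]
ee_rot: [-2.518, 1.878, -0.002]
wrist_force: [0.3, 0.1, -0.2]
gripper_width: 0.0855
finger_force: 0.0
```

Emit:
{"method": "jog_arm", "body": {
  "commands": [
    [0, 0, 0, 0],
    [0, 0, 0, 0],
    [0, 0, 0, 0],
    [0, 0, 0, 0],
    [0, 0, 0, 0],
    [0, 0, 0, 0],
    [0, 0, 0, 0],
    [0, 0, 0, 0]
  ],
  "claw": 1,
  "grip_force": 80
}}

```text
time_s: 25.7
position: [0.5197, -0.1383, 0.1499]
ee_rot: [-2.517, 1.88, -0.002]
wrist_force: [0.4, 0.5, 4.6]
gripper_width: 0.0227
finger_force: 79.2
```

Emit:
{"method": "jog_arm", "body": {
  "commands": [
    [0, 0, 2, 0],
    [0, 0, 5, 0],
    [0, 0, 10, 0],
    [0, 0, 10.5, 0],
    [0, 0, 10.5, 0]
  ]
}}

```text
time_s: 26.32
position: [0.5184, -0.1378, 0.2534]
ee_rot: [2.517, -1.879, -0.002]
wrist_force: [-0.8, 0.6, -2.5]
gripper_width: 0.0226
finger_force: 78.9
```

Emit:
{"method": "jog_arm", "body": {
  "commands": [
    [-0.5, 3, 0.2, -8],
    [-1, 6, 0.2, -18],
    [-2, 10, 0.2, -28],
    [-3, 14, 0.2, -38],
    [-4, 18, 0.2, -48],
    [-5, 22, 0.2, -58],
    [-6, 26, 0.2, -68],
    [-7, 30, 0.2, -78],
    [-7.2, 34, 0.2, -88],
    [-7.4, 36, 0.2, -98.9],
    [-7.4, 36, 0.2, -98.9],
    [-7.4, 36, 0.2, -98.9]
  ]
}}

```text
time_s: 27.82
position: [0.4441, 0.221, 0.2548]
ee_rot: [0.211, -3.132, 0.003]
wrist_force: [-0.1, 0.4, -2.6]
gripper_width: 0.0231
finger_force: 79.0
```

Run:
```python
from h import *
np.set_printoptions(precision=4,suppress=True)
st=readout.state();print(st["position"],st["ee_rot"],st["finger_force"],st["gripper_width"])
im=imaging.camera("scene");cv2.imwrite("pics/s10.png",im);d=imaging.camera("side");cv2.imwrite("pics/d10.png",d)
s=cam("scene");D=cam("side");p=st["position"]
b=np.array([p[0],p[1],p[2]-.150+.135]);print("bar",proj(s,b),proj(D,b),"tip",proj(s,[.439,.2725,.222]),proj(D,[.439,.2725,.222]))
a=cv2.resize(im[110:200,290:410],(533,400),interpolation=cv2.INTER_CUBIC)
e=cv2.resize(d[90:210,130:250],(267,267),interpolation=cv2.INTER_CUBIC)
o=np.zeros((400,800,3),np.uint8);o[:,:533]=a;o[:267,533:]=e;cv2.imwrite("pics/c10.png",o)
```

```text
[0.4441 0.221  0.2548] [ 0.211  -3.1315  0.0029] 78.9650809764862 0.023092923831458754
bar [332.2196 130.743 ] [205.1894 127.3811] tip [350.0662 135.0511] [199.7712 124.9869]
```

Emit:
{"method": "jog_arm", "body": {
  "commands": [
    [-0.3, 2, 0, 0],
    [-0.5, 4, 0, 0],
    [-0.8, 6, 0, 0],
    [-1, 8, 0, 0],
    [-1.1, 9.4, 0, 0],
    [-1.1, 9.4, 0, 0],
    [-1.1, 9.4, 0, 0]
  ]
}}

```text
time_s: 28.8
position: [0.4338, 0.3157, 0.2562]
ee_rot: [0.208, -3.134, 0.001]
wrist_force: [1.3, -0.7, -1.6]
gripper_width: 0.0227
finger_force: 79.2
```

Emit:
{"method": "jog_arm", "body": {
  "commands": [
    [0, 0, -1, 0],
    [0, 0, -2, 0],
    [0, 0, -2.6, 0],
    [0, 0, -2.6, 0],
    [0, 0, -2.6, 0]
  ]
}}

```text
time_s: 29.42
position: [0.4341, 0.316, 0.2304]
ee_rot: [-0.208, 3.134, 0.0]
wrist_force: [0.8, -0.5, -1.2]
gripper_width: 0.0229
finger_force: 79.1
```

Emit:
{"method": "jog_arm", "body": {
  "commands": [
    [0, 0, -0.5, 0],
    [0, 0, -0.9, 0],
    [0, 0, -1.1, 0],
    [0, 0, -1.3, 0],
    [0, 0, -1.3, 0]
  ]
}}

```text
time_s: 30.05
position: [0.4339, 0.316, 0.2186]
ee_rot: [-0.208, 3.134, 0.001]
wrist_force: [-1.8, -2.2, 5.6]
gripper_width: 0.0229
finger_force: 80.5
```

Emit:
{"method": "jog_arm", "body": {
  "commands": [
    [0, 0, 0.05, 0],
    [0, 0, 0.05, 0],
    [0, 0, 0.05, 0],
    [0, 0, 0.05, 0],
    [0, 0, 0.05, 0],
    [0, 0, 0.05, 0]
  ],
  "claw": 0
}}

```text
time_s: 30.8
position: [0.434, 0.316, 0.2178]
ee_rot: [0.208, -3.135, 0.0]
wrist_force: [0.3, -0.3, -0.2]
gripper_width: 0.0856
finger_force: 0.0
```

Emit:
{"method": "jog_arm", "body": {
  "commands": [
    [0, 0, 3, 0],
    [0, 0, 7, 0],
    [0, 0, 10, 0],
    [0, -5, 11, 0],
    [0, -10, 11, 0],
    [0, -10, 11, 0]
  ]
}}

```text
time_s: 31.55
position: [0.4337, 0.2136, 0.3285]
ee_rot: [-0.202, 3.135, -0.001]
wrist_force: [1.1, 0.4, 0.7]
gripper_width: 0.0859
finger_force: 0.0
```

Run:
```python
from h import *
np.set_printoptions(precision=4,suppress=True)
im=imaging.camera("scene");cv2.imwrite("pics/s11.png",im)
st=readout.state();print(st["position"],st["ee_rot"],st["qpos"])
s=cam("scene");D=cam("side");h=cv2.cvtColor(im,cv2.COLOR_BGR2HSV)
# wooden grip expected
t=proj(s,[.434,.316,.204-.135+.183]);print("grip top exp",t)
x,y=t.astype(int);m=((h[...,1]>80)&(h[...,1]<150)&(h[...,2]>100)).astype(np.uint8)
for r in range(y-10,y+36,2): print(r,"".join("W" if (h[r,c,1]>60 and h[r,c,1]<145 and h[r,c,2]>90) else ("#" if h[r,c,1]<40 and h[r,c,2]>140 else("+" if h[r,c,1]<60 and h[r,c,2]>60 else ".")) for c in range(x-35,x+45)))
```

```text
[0.434  0.2151 0.3282] [-0.2042  3.1343  0.0011] [ 0.4598  0.1656 -0.011   1.3934  0.0004  0.3297]
grip top exp [367.6979 123.6656]
113 ................................................................................
115 ................................................................................
117 ................................................................................
119 ................................................................................
121 ................................................................................
123 ................................W....WW.........................................
125 ................................................................................
127 ................................................................................
129 .........................++++W.....W............................................
131 .........................++++W..................................................
133 .................WW.....++++WWW.................................................
135 .................+++...W+++WW
[... 286 characters left out ...]
....................
143 ...W..................W++W........+#####W........W+++++.........................
145 ...W..................W+W..........W######.......+++++..........................
147 .....................W++W............+#++W......W+++++..........................
149 .W..................W.++W............W#++.......+++++...........................
151 .W...................++W............W+++W......W+++++...........................
153 ....................W++W............W#+W.......+++++............................
155 ..................WW+++####+++++++++#++W......W+++++............................
157 ..W......++++######+++++++#+++++++#+#+W.......W++++W............................
```

Emit:
{"method": "jog_arm", "body": {
  "commands": [
    [0, -6, 0, 0],
    [0, -12, 0, 0],
    [0, -18, 0, 0],
    [0, -24, 0, 0],
    [0, -30, 0, 0],
    [0, -36, 0, 0],
    [-1, -42, 0, 0],
    [-1.5, -48, 0, 0],
    [-1.5, -54, 0, 0],
    [-1.5, -54, 0, 0],
    [-1.5, -54, 0, 0]
  ]
}}

```text
time_s: 32.98
position: [0.4196, -0.3233, 0.3272]
ee_rot: [0.209, -3.134, -0.002]
wrist_force: [0.6, 0.3, -0.2]
gripper_width: 0.0852
finger_force: 0.0
```

Run:
```python
from h import *
np.set_printoptions(precision=4,suppress=True)
st=readout.state();print(st["position"],st["ee_rot"])
im=imaging.camera("wrist");cv2.imwrite("pics/w12.png",im);np.save("w12.npy",np.r_[st["position"],st["ee_rot"]])
c=cam("wrist",st)
# rectify to top view at z=.018, 1 mm/px : x .30-.75, y -.50..-.05
H=cv2.findHomography(np.array([proj(c,[x,y,.018]) for x,y in((.3,-.5),(.7,-.5),(.7,-.1),(.3,-.1))]),np.array([(0,0),(400,0),(400,400),(0,400)],float))[0]
top=cv2.warpPerspective(im,H,(400,400));cv2.imwrite("pics/top12.png",top)
h=cv2.cvtColor(top,cv2.COLOR_BGR2HSV)
print("hsv samples tray/table",[h[-int((-.5-y)*1000),int((x-.3)*1000)].tolist() for x,y in((.47,-.29),(.47,-.36),(.55,-.27),(.62,-.3),(.33,-.3),(.5,-.2))])
```

```text
[ 0.4196 -0.3233  0.3272] [ 0.2089 -3.1341 -0.0024]
hsv samples tray/table [[17, 109, 199], [16, 111, 196], [17, 108, 200], [15, 161, 171], [15, 166, 158], [14, 159, 167]]
```

Run:
```python
from h import *
np.set_printoptions(precision=4,suppress=True)
top=cv2.imread("pics/top12.png");h=cv2.cvtColor(cv2.medianBlur(top,5),cv2.COLOR_BGR2HSV)
m=((h[...,1]<138)&(h[...,2]>90)).astype(np.uint8);m=cv2.morphologyEx(m,cv2.MORPH_CLOSE,np.ones((9,9)));m=cv2.morphologyEx(m,cv2.MORPH_OPEN,np.ones((9,9)))
n,l,s,ce=cv2.connectedComponentsWithStats(m)
for i in range(1,n):
    if s[i,4]>300:
        cn=max(cv2.findContours((l==i).astype(np.uint8),0,1)[0],key=cv2.contourArea);r=cv2.minAreaRect(cn)
        print(s[i],"c",[.3+r[0][0]/1000,-.5+r[0][1]/1000],r[1],r[2])
for y in range(0,400,10): print("%.2f"%(-.5+y/1000),"".join("#" if m[y,x] else "." for x in range(0,400,6)))
```

```text
[   44    84   251   182 37643] c [0.46866876220703124, -0.3254120483398437] (236.6295166015625, 160.0360107421875) 6.604835510253906
[360 274  40  32 603] c [0.6797383728027344, -0.2110892333984375] (42.870391845703125, 27.294645309448242) 8.530765533447266
[360 310  40  15 451] c [0.6795472106933593, -0.18299548339843752] (40.056846618652344, 12.135563850402832) 5.44033145904541
-0.50 ...................................................................
-0.49 ...................................................................
-0.48 ...................................................................
-0.47 ...................................................................
-0.46 ...................................................................
-0.45 ...................................................................
-0.44 ...................................................................
-0.43 ...................................................................
-0.42 ...................................................................
-0.41 ..........#############.....................
[... 1543 characters left out ...]
.................................#
-0.19 .............................................................#.....
-0.18 .............................................................######
-0.17 ...................................................................
-0.16 ...................................................................
-0.15 ...................................................................
-0.14 ...................................................................
-0.13 ...................................................................
-0.12 ...................................................................
-0.11 ...................................................................
```

Emit:
{"method": "jog_arm", "body": {
  "commands": [
    [3, 5, 0, 0],
    [6, 10, -1, 0],
    [9, 15, -2, 0],
    [12, 20, -2.7, 0],
    [15, 25, -2.7, 0],
    [18, 30.8, -2.7, 0],
    [18, 30.8, -2.7, 0],
    [18, 30.8, -2.7, 0]
  ]
}}

```text
time_s: 34.02
position: [0.5984, -0.0142, 0.3009]
ee_rot: [0.213, -3.134, 0.0]
wrist_force: [-0.4, -1.0, 0.2]
gripper_width: 0.0852
finger_force: 0.0
```

```bash
cat >> h.py <<'E'
def topview(z,x0,x1,y0,y1,tag,sc=1000):
    st=readout.state();im=imaging.camera("wrist");c=cam("wrist",st);cv2.imwrite(f"pics/{tag}.png",im)
    q=[(x0,y0),(x1,y0),(x1,y1),(x0,y1)];W,Hh=int((x1-x0)*sc),int((y1-y0)*sc)
    H=cv2.findHomography(np.array([proj(c,[x,y,z]) for x,y in q]),np.array([(0,0),(W,0),(W,Hh),(0,Hh)],float))[0]
    t=cv2.warpPerspective(im,H,(W,Hh));cv2.imwrite(f"pics/{tag}t.png",t);return st,c,t
E
python3 - <<'E'
from h import *
st,c,t=topview(.05,.5,.74,-.24,.20,"w13")
print(st["position"],st["ee_rot"])
h=cv2.cvtColor(cv2.medianBlur(t,3),cv2.COLOR_BGR2HSV)
# table: sat~160 hue 12-17
def ch(p):
    H,S,V=map(int,p)
    if S>135: return "." if V>120 else ","
    if S>80: return "w"
    return "#" if V>150 else ("+" if V>95 else "-")
for y in range(0,440,8): print("%6.3f"%(-.24+y/1000),"".join(ch(h[y,x]) for x in range(0,240,4)))
E
```

```text
[ 0.59841172 -0.01419018  0.30093044] [ 2.13372258e-01 -3.13386537e+00  4.41994298e-04]
-0.240 wwwwwwwwwwwwwwwwwww.........................................
-0.232 wwwwwwwwwwwwwwwwwww.........................................
-0.224 wwwwwwwwwwwwwwwwwww.........................................
-0.216 ,,,,,,wwwwwwwwwwww..........................................
-0.208 .......,,,,,,,,,,,........................-###########ww....
-0.200 .......................................w#-----------++###...
-0.192 .......................................---------------w.....
-0.184 ......................................,-------------........
-0.176 .....................................,------------+w........
-0.168 .....................................,+####++++--+#.........
-0.160 .....................................,ww---+#######.........
-0.152 ..............................................,,,...........
-0.144 ............................................................
-0.136 ............................................................
-0.128 .....................................................
[... 2027 characters left out ...]
####................
 0.120 .,,,,,,,,........................w+##---+++##...............
 0.128 ,,,,,,,,,........................,+#-----+##+...............
 0.136 ,,,,,,,,,.........................,-----######.......,-,,...
 0.144 ,,,,,,,,,,........................,,,,ww+#####......w-------
 0.152 ,,,,,,,,,,..........................................--------
 0.160 ,,,,,,,,,,..........................................w-------
 0.168 ,,,,,,,,,,............................................w-----
 0.176 ,,,,,,,,,...............................................----
 0.184 ,,,,,,,,................................................w---
 0.192 ,,,,,,,,.................................................w--
```

Run:
```python
from h import *
np.set_printoptions(precision=4,suppress=True)
v=np.load("w9.npy");c=cam("wrist",dict(position=v[:3],ee_rot=v[3:]));k=512/560
print("w9 web ends",plane(c,np.array((149,121))*k,.05),plane(c,np.array((199,123))*k,.05))
t=cv2.imread("pics/w13t.png");h=cv2.cvtColor(t,cv2.COLOR_BGR2HSV)
for y in range(22,92,2): print("%6.3f"%(-.24+y/1000)," ".join("%3d"%h[y,x,2] if h[y,x,1]<125 else "  ." for x in range(144,240,3)))
im=imaging.camera("scene");cv2.imwrite("pics/s14.png",im);hs=cv2.cvtColor(im,cv2.COLOR_BGR2HSV)
s=cam("scene");a=cv2.imread("pics/scene0.png")
d=np.abs(im.astype(int)-a).sum(2)
for r in range(225,285,3): print(r,"".join("#" if hs[r,q,1]<110 else "." for q in range(165,330,2)), "".join("D" if d[r,q]>90 else "." for q in range(165,330,3)))
```

```text
w9 web ends [ 0.6994 -0.1629  0.05  ] [ 0.6377 -0.1722  0.05  ]
-0.218   .   .   .   .   .   .   .   .   .   .   .   .   .   .   .   .   .   .   .   .   .   .   .   .   .   .   .   .   .   .   .   .
-0.216   .   .   .   .   .   .   .   .   .   .   .   .   .   .   .   .   .   .   .   .   .   .   .   .   .   .   .   .   .   .   .   .
-0.214   .   .   .   .   .   .   .   .   . 157 187 166 171 166   .   .   .   .   .   .   .   .   .   .   .   .   .   .   .   .   .   .
-0.212   .   .   .   .   .   .   .   .   . 148 205 205 191 188 181 174 161 159   .   .   .   .   .   .   .   .   .   .   .   .   .   .
-0.210   .   .   .   .   .   .   .   . 108 164 202 200 198 198 197 192 189 185 177 168 159   .   .   .   .   .   .   .   .   .   .   .
-0.208   .   .   .   .   .   .   .   .  76 183 203 201 198 198 196 194 194 195 192 194 181 177 174 166 166 165   .   .   .   .   .   .
-0.206   .   .   .   .   .   .   . 113  80 133 145 162 187 193 193 196 195 193 190 190 190 190 189 183 180 178 172 162   .   .   .   .
-0.204   .   .   .   .   . 176 153  85  76  72  75  81  76 127 152 181 186 186 193 191 190 
[... 5868 characters left out ...]
.................................................................... DDDDDDDDDDDDD..........................................
273 #########.......................................................................... DDDDDDDDDDDDD..........................................
276 #########.......................................................................... DDDDDDDDDD.............................................
279 ##########......................................................................... DDDDDDD................................................
282 #########.......................................................................... DDDDDD.................................................
```

Emit:
{"method": "jog_arm", "body": {
  "commands": [
    [3, -6, -4, 0],
    [6, -12, -8, 0],
    [9, -17, -12, 0],
    [10, -19.4, -17, 0],
    [10, -19.4, -22, 0],
    [10, -19.4, -26, 0],
    [10, -19.4, -27.6, 0],
    [10, -19.4, -27.6, 0],
    [10, -19.4, -27.6, 0]
  ]
}}

```text
time_s: 35.25
position: [0.701, -0.2106, 0.0282]
ee_rot: [-0.208, 3.13, -0.003]
wrist_force: [0.9, -0.2, -0.3]
gripper_width: 0.0855
finger_force: 0.0
```

Emit:
{"method": "jog_arm", "body": {
  "commands": [
    [0, 0, 0, 0],
    [0, 0, 0, 0],
    [0, 0, 0, 0],
    [0, 0, 0, 0],
    [0, 0, 0, 0],
    [0, 0, 0, 0],
    [0, 0, 0, 0],
    [0, 0, 0, 0]
  ],
  "claw": 1,
  "grip_force": 60
}}

```text
time_s: 36.25
position: [0.6989, -0.2098, 0.0247]
ee_rot: [0.208, -3.134, -0.0]
wrist_force: [0.3, 1.0, 0.1]
gripper_width: 0.0069
finger_force: 61.8
```

Emit:
{"method": "jog_arm", "body": {
  "commands": [
    [0, 0, 3, 0],
    [0, 0, 8, 0],
    [0, 0, 13, 0],
    [0, 0, 13, 0]
  ]
}}

```text
time_s: 36.75
position: [0.7023, -0.2112, 0.1607]
ee_rot: [-0.207, 3.125, -0.006]
wrist_force: [0.4, 0.3, -1.1]
gripper_width: 0.0068
finger_force: 61.6
```

Emit:
{"method": "jog_arm", "body": {
  "commands": [
    [-4, -4, 0, 0],
    [-8, -8, 0, 0],
    [-12, -12, 0, -1.2],
    [-14.8, -15.6, 0, -1.2],
    [-14.8, -15.6, -3, -1.2],
    [-14.8, -15.6, -7, -1.2],
    [-14.8, -15.6, -10, -1.2],
    [-14.8, -15.6, -11.4, -1.2],
    [-14.8, -15.6, -11.4, -1.2],
    [-14.8, -15.6, -11.4, -1.2]
  ]
}}

```text
time_s: 38.0
position: [0.5519, -0.3665, 0.042]
ee_rot: [-0.175, 3.135, -0.002]
wrist_force: [-0.0, -0.9, -0.2]
gripper_width: 0.0069
finger_force: 61.6
```

Run:
```python
from h import *
np.set_printoptions(precision=4,suppress=True)
# verify vs tray dividers: scene projection check of tray centre pts
st,c,t=topview(.018,.34,.62,-.45,-.21,"w15")
print(st["position"],st["wrist_force"])
h=cv2.cvtColor(cv2.medianBlur(t,3),cv2.COLOR_BGR2HSV)
def ch(p):
    H,S,V=map(int,p)
    return "." if S>138 else(("w" if V>185 else "o") if S>80 else ("#" if V>150 else("+" if V>95 else "-")))
for y in range(0,240,8): print("%6.3f"%(-.45+y/1000),"".join(ch(h[y,x]) for x in range(0,280,3)))
```

```text
[ 0.5519 -0.3665  0.042 ] [-0.0152 -0.9157 -0.2332]Traceback (most recent call last):
  File "<stdin>", line 10, in <module>
  File "<stdin>", line 10, in <genexpr>
IndexError: index 279 is out of bounds for axis 1 with size 279
```

Run:
```python
from h import *
t=cv2.imread("pics/w15t.png");h=cv2.cvtColor(cv2.medianBlur(t,3),cv2.COLOR_BGR2HSV)
def ch(p):
    H,S,V=map(int,p)
    return "." if S>138 else(("w" if V>185 else "o") if S>80 else ("#" if V>150 else("+" if V>95 else "-")))
for y in range(0,230,6): print("%6.3f"%(-.45+y/1000),"".join(ch(h[y,x]) for x in range(0,270,3)))
```

```text
-0.450 --------------------------------..........................................................
-0.444 --------------------------------..........................................................
-0.438 --------------------------------..........................................................
-0.432 -------------------------------.........................................................--
-0.426 -------------------------------........................................................---
-0.420 -------------------------------......................................................-----
-0.414 -------------------------------.....................................................------
-0.408 ------------------------------owwwww................................................------
-0.402 ------------------------------ooooooooowwwwwwwwwwwwww.................................----
-0.396 ------------------------------oowwoooooooooooooooooooooowwwwwwwwwwwwwwo..............-----
-0.390 ------------------------------oowwowwwwwwwwwwwwwwwoooooooowooooooooooooooowwwwwwwwo-------
-0.384 ---------------
[... 2021 characters left out ...]
wwww.......---
-0.258 -------------------------ooooooooooooooooooooooooooooooooooooooooooowwwwwwwwwwww........--
-0.252 --------------------------owwwwwwwwwwooooooooooooooooooooooooooooowwwwwwwwwwwwww.........-
-0.246 -------------------------------............ooooooooooooooooooooooowwwwwwwwwwwwwo..........
-0.240 ------------------------------------........................ooooowwwwwwwwwwwwww...........
-0.234 -----------------------------------------....................................ow...........
-0.228 -----------------------------------------------...........................................
-0.222 ----------------------------------------------------......................................
```

Emit:
{"method": "jog_arm", "body": {
  "commands": [
    [0, 0, -0.5, 0],
    [0, 0, -0.9, 0],
    [0, 0, -1.2, 0],
    [0, 0, -1.2, 0]
  ]
}}

```text
time_s: 38.55
position: [0.5509, -0.366, 0.0296]
ee_rot: [-0.175, 3.136, -0.0]
wrist_force: [-1.9, 0.6, 4.3]
gripper_width: 0.0067
finger_force: 62.3
```

Emit:
{"method": "jog_arm", "body": {
  "commands": [
    [0, 0, 0, 0],
    [0, 0, 0, 0],
    [0, 0, 0, 0],
    [0, 0, 0, 0]
  ],
  "claw": 0.5
}}

```text
time_s: 39.05
position: [0.5509, -0.366, 0.0286]
ee_rot: [0.175, -3.137, -0.0]
wrist_force: [-0.4, 0.1, 0.3]
gripper_width: 0.0428
finger_force: 0.0
```

Emit:
{"method": "jog_arm", "body": {
  "commands": [
    [0, 0, 4, 0],
    [0, 0, 9, 0],
    [0, 0, 14, 0],
    [2, 10, 18, 0],
    [2, 16, 20, 0],
    [2, 22, 22, 0],
    [2, 28, 24, 0],
    [2, 30, 24, 0],
    [2, 30, 24, 0]
  ],
  "claw": 0.5
}}

```text
time_s: 40.17
position: [0.5715, -0.0623, 0.2704]
ee_rot: [-0.184, 3.134, 0.001]
wrist_force: [0.3, -1.1, -0.5]
gripper_width: 0.0429
finger_force: 0.0
```

```bash
cat >> h.py <<'E'
def ch(p):
    H,S,V=map(int,p)
    return "." if S>138 else(("w" if V>185 else "o") if S>80 else ("#" if V>150 else("+" if V>95 else "-")))
def show(t,x0,y0,sx=3,sy=6):
    h=cv2.cvtColor(cv2.medianBlur(t,3),cv2.COLOR_BGR2HSV)
    for y in range(0,t.shape[0],sy): print("%6.3f"%(y0+y/1000),"".join(ch(h[y,x]) for x in range(0,t.shape[1],sx)))
E
python3 - <<'E'
from h import *
st,c,t=topview(.051,.50,.72,-.09,.17,"w16")
print(st["position"],st["ee_rot"])
show(t,.5,-.09)
E
```

```text
[ 0.57152554 -0.06234738  0.27040576] [-1.83892980e-01  3.13354051e+00  5.22079956e-04]
-0.090 ........................................o................................
-0.084 .......................................+######...........................
-0.078 ......................................o###########.......................
-0.072 .....................................o################o..................
-0.066 ....................................o##+++++###########o.................
-0.060 ...................................o##+++++###########o..................
-0.054 ...................................##+++++++##+#########o................
-0.048 ..................................###++++++++++#++++#####o...............
-0.042 ..................................o++++++++++++++###...oo................
-0.036 .......................................o++#++++++##......................
-0.030 ............................................+#####.......................
-0.024 .........................................................................
-0.018 .................................
[... 1851 characters left out ...]
......................-+#+-----+++++#...............
 0.126 ............................................o+--------+++++..............
 0.132 ..............................................-------+######o............
 0.138 ..................................................oo+########............
 0.144 .....................................................#######o............
 0.150 .......................................................o##o..............
 0.156 .........................................................................
 0.162 .........................................................................
 0.168 .........................................................................
```

Run:
```python
from h import *
np.set_printoptions(precision=4,suppress=True)
im=cv2.imread("pics/w16.png")
im13=cv2.imread("pics/w13.png")
c=cam("wrist",dict(position=np.array([0.59841172,-0.01419018,0.30093044]),ee_rot=np.array([2.13372258e-01,-3.13386537,4.4e-04])))
x0,x1,y0,y1,z=.61,.71,0.0,.10,.008
H=cv2.findHomography(np.array([proj(c,[x,y,z]) for x,y in((x0,y0),(x1,y0),(x1,y1),(x0,y1))]),np.array([(0,0),(400,0),(400,400),(0,400)],float))[0]
t=cv2.warpPerspective(im13,H,(400,400));h=cv2.cvtColor(t,cv2.COLOR_BGR2HSV)
m=((h[...,1]<70)&(h[...,2]<140)).astype(np.uint8)
for y in range(0,400,12): print("%6.3f"%(y0+y/4000),"".join("#" if m[y,x] else "." for x in range(0,400,6)))
m=cv2.morphologyEx(m,cv2.MORPH_OPEN,np.ones((7,7)))
cn=max(cv2.findContours(m,0,2)[0],key=cv2.contourArea);r=cv2.minAreaRect(cn);print([x0+r[0][0]/4000,y0+r[0][1]/4000],np.array(r[1])/4,r[2])
```

```text
0.000 ...................................................................
 0.003 ...................................................................
 0.006 ...................................................................
 0.009 ...................................................................
 0.012 ...................................................................
 0.015 ...................................................................
 0.018 .....................................########......................
 0.021 .......................######################......................
 0.024 ...........##################################......................
 0.027 ..........###################################......................
 0.030 ...........###################################.....................
 0.033 ...........###################################.....................
 0.036 ...........########################..#########.....................
 0.039 ............###################.............###....................
 0.042 ............################................
[... 825 characters left out ...]
.......................
 0.078 ...................................................................
 0.081 ...................................................................
 0.084 ...................................................................
 0.087 ...................................................................
 0.090 ...................................................................
 0.093 ...................................................................
 0.096 ...................................................................
 0.099 ...................................................................
[0.6538749923706054, 0.04574999618530273] [52.7148 52.5027] 81.8698959350586
```

Emit:
{"method": "jog_arm", "body": {
  "commands": [
    [4, 5, -5, 0],
    [8.4, 10.6, -10, 0],
    [8.4, 10.6, -15, 0],
    [8.4, 10.6, -20, 0],
    [8.4, 10.6, -23.5, 0],
    [8.4, 10.6, -24.5, 0],
    [8.4, 10.6, -24.5, 0],
    [8.4, 10.6, -24.5, 0]
  ],
  "claw": 0.45
}}

```text
time_s: 41.22
position: [0.657, 0.0395, 0.0262]
ee_rot: [-0.174, 3.133, -0.0]
wrist_force: [0.9, -0.1, 0.7]
gripper_width: 0.047
finger_force: 0.0
```

Emit:
{"method": "jog_arm", "body": {
  "commands": [
    [0, 0, 0, 0],
    [0, 0, 0, 0],
    [0, 0, 0, 0],
    [0, 0, 0, 0],
    [0, 0, 0, 0],
    [0, 0, 0, 0]
  ],
  "claw": 1,
  "grip_force": 60
}}

```text
time_s: 41.98
position: [0.6568, 0.0402, 0.0264]
ee_rot: [-0.175, 3.132, 0.0]
wrist_force: [-0.1, 0.6, 7.0]
gripper_width: 0.0259
finger_force: 58.8
```

Emit:
{"method": "jog_arm", "body": {
  "commands": [
    [0, 0, 3, 0],
    [0, 0, 8, 0],
    [0, 0, 13, 0],
    [0, 0, 13, 0]
  ]
}}

```text
time_s: 42.48
position: [0.6586, 0.0401, 0.1598]
ee_rot: [-0.175, 3.126, -0.0]
wrist_force: [1.7, 0.4, -1.1]
gripper_width: 0.0263
finger_force: 59.0
```

Emit:
{"method": "jog_arm", "body": {
  "commands": [
    [-2, -5, 0, 4],
    [-4, -10, 0, 9],
    [-7, -16, 0, 14.7],
    [-10, -22, 0, 14.7],
    [-13, -28, 0, 14.7],
    [-16, -34, 0, 14.7],
    [-18.4, -40.5, 0, 14.7],
    [-18.4, -40.5, -4, 14.7],
    [-18.4, -40.5, -8, 14.7],
    [-18.4, -40.5, -11.3, 14.7],
    [-18.4, -40.5, -11.3, 14.7],
    [-18.4, -40.5, -11.3, 14.7]
  ]
}}

```text
time_s: 43.98
position: [0.4713, -0.3651, 0.0415]
ee_rot: [-0.575, 3.088, -0.001]
wrist_force: [-0.0, 0.3, -0.4]
gripper_width: 0.0263
finger_force: 59.2
```

Run:
```python
from h import *
st,c,t=topview(.020,.40,.54,-.43,-.27,"w17")
print(st["position"],st["ee_rot"],st["finger_force"])
show(t,.40,-.43,2,4)
```

```text
[ 0.4713248  -0.36513561  0.04145105] [-5.75479184e-01  3.08810593e+00 -7.87767013e-04] 59.229440689086914
-0.430 ......................................................................
-0.426 ......................................................................
-0.422 ...................................................................---
-0.418 .................................................................-----
-0.414 ...............................................................o------
-0.410 wwwwwwwwwwwwwwo................................................-------
-0.406 oooooooooowwwwwwwwwwwwwwwwwwwwwwo..............................o------
-0.402 oooooooooooooooooooooooooooowwwwwwwwwwwwwwwwwwwww...............------
-0.398 ############wwwooowwooooooooooooooooooooooooowwwwwwwwwwwwwwwwwo-------
-0.394 ############wwwwoowwwoowoooooooooooooooooooooooooooooooooo-oo---------
-0.390 ############owwooowwwww--+++++++++++++oooooooo------------------------
-0.386 ############wwwoowwwooo-+++++++++++++-++--++--------------------------
-0.382 ############owwoowwwooo-++++++++++++++++----------
[... 1426 characters left out ...]
0.306 oooooooooooooooooooooooooooooooooowwwwwwwwwwo-------------------------
-0.302 ooooooooooooooooooooooooooooooooowwwwwwwwwww--------------------------
-0.298 oooooooooooooooooooooooooooooooooowwwwwwwwww--------------------------
-0.294 oooooooooooooooooooooooooooooooooowwwwwwo-----------------------------
-0.290 ooooooooooooooooooooooooooooooooowwwwww-------------------------------
-0.286 ooooooooooooooooooooooooooooooooowwwwww-------------------------------
-0.282 ooooooooooooooooooooooooooooooooooooooo-------------------------------
-0.278 ooooooooooooooooooooooooooooooowwwwwwwwo------------------------oo----
-0.274 oooooooooooooooooooooooooooooowwwwwwwwwo--------------------------wwo-
```

Emit:
{"method": "jog_arm", "body": {
  "commands": [
    [0, 0, -0.5, 0],
    [0, 0, -0.8, 0],
    [0, 0, -1.1, 0],
    [0, 0, -1.1, 0]
  ]
}}

```text
time_s: 44.52
position: [0.4712, -0.3652, 0.0314]
ee_rot: [-0.575, 3.088, -0.002]
wrist_force: [-2.3, 1.3, 8.3]
gripper_width: 0.0262
finger_force: 60.4
```

Emit:
{"method": "jog_arm", "body": {
  "commands": [
    [0, 0, 0, 0],
    [0, 0, 0, 0],
    [0, 0, 0, 0],
    [0, 0, 0, 0]
  ],
  "claw": 0.5
}}

```text
time_s: 45.02
position: [0.4709, -0.365, 0.0296]
ee_rot: [0.575, -3.088, -0.0]
wrist_force: [1.1, -0.1, -0.6]
gripper_width: 0.0428
finger_force: 0.0
```

Emit:
{"method": "jog_arm", "body": {
  "commands": [
    [0, 0, 4, 0],
    [0, 0, 9, 0],
    [0, 0, 13, 0],
    [1, 5, 13, -5],
    [2, 11, 13, -10],
    [3, 17, 13, -14.7],
    [4, 23, 13, -14.7],
    [6, 29, 13, -14.7],
    [8.2, 35, 13, -14.7],
    [8.2, 38.7, 13, -14.7],
    [8.2, 38.7, 13, -14.7],
    [8.2, 38.7, 13, -14.7]
  ]
}}

```text
time_s: 46.52
position: [0.5528, 0.0216, 0.1597]
ee_rot: [0.176, -3.136, 0.001]
wrist_force: [-1.2, 0.4, -0.6]
gripper_width: 0.0424
finger_force: 0.0
```

Run:
```python
from h import *
st,c,t=topview(.050,.51,.60,-.02,.07,"w18")
print(st["position"],st["ee_rot"],st["time_s"])
show(t,.51,-.02,2,4)
```

```text
[0.5527667  0.02159289 0.15967688] [ 1.75563028e-01 -3.13626299e+00  1.00743133e-03] 46.525
-0.020 .............................................
-0.016 .............................................
-0.012 .............................................
-0.008 .............................................
-0.004 .............................................
 0.000 ................ooo..........................
 0.004 ..........o++++++++++++o.....................
 0.008 ........-+++++++++++++++++...................
 0.012 ......o-+++++++++++++++++++o.................
 0.016 ......-+++++++++++++++++++++.................
 0.020 .....o++++++++-----+######+++................
 0.024 .....-+++++++-----+#######+++................
 0.028 .....o-++++++------#######+++................
 0.032 ......-+++++--------+###++++.................
 0.036 .......-++--------+++++++++..................
 0.040 .........---------+++++++o...................
 0.044 ...........o----+++++++......................
 0.048 ................o............................
 0.052 .............................................
 0.056 .............................................
 0.060 .............................................
 0.064 .............................................
 0.068 .........................................o---
```

Emit:
{"method": "jog_arm", "body": {
  "commands": [
    [0.2, 0.2, -4, 0],
    [0.2, 0.2, -9, 0],
    [0.2, 0.2, -12.5, 0],
    [0.2, 0.2, -13.4, 0],
    [0.2, 0.2, -13.4, 0],
    [0.2, 0.2, -13.4, 0]
  ]
}}

```text
time_s: 47.32
position: [0.5566, 0.0236, 0.0275]
ee_rot: [-0.174, 3.134, -0.0]
wrist_force: [-0.3, -0.4, 0.6]
gripper_width: 0.0424
finger_force: 0.0
```

Emit:
{"method": "jog_arm", "body": {
  "commands": [
    [0, 0, 0, 0],
    [0, 0, 0, 0],
    [0, 0, 0, 0],
    [0, 0, 0, 0],
    [0, 0, 0, 0],
    [0, 0, 0, 0]
  ],
  "claw": 1,
  "grip_force": 60
}}

```text
time_s: 48.08
position: [0.5561, 0.0239, 0.0271]
ee_rot: [-0.175, 3.134, -0.001]
wrist_force: [0.0, -0.6, 5.2]
gripper_width: 0.0141
finger_force: 58.4
```

Emit:
{"method": "jog_arm", "body": {
  "commands": [
    [0, 0, 3, 0],
    [0, 0, 8, 0],
    [0, 0, 13, 0],
    [0, 0, 13, 0]
  ]
}}

```text
time_s: 48.58
position: [0.5583, 0.0243, 0.1602]
ee_rot: [-0.175, 3.128, 0.0]
wrist_force: [0.1, -0.0, -1.6]
gripper_width: 0.0138
finger_force: 58.8
```

Emit:
{"method": "jog_arm", "body": {
  "commands": [
    [-1.5, -5, 0, 0],
    [-3, -11, 0, 0],
    [-5, -17, 0, 0],
    [-7, -23, 0, 0],
    [-9.2, -29, 0, 0],
    [-9.2, -31.3, 0, 0],
    [-9.2, -31.3, -4, 0],
    [-9.2, -31.3, -8, 0],
    [-9.2, -31.3, -11.3, 0],
    [-9.2, -31.3, -11.3, 0],
    [-9.2, -31.3, -11.3, 0]
  ]
}}

```text
time_s: 49.95
position: [0.4632, -0.289, 0.0431]
ee_rot: [-0.176, 3.137, -0.0]
wrist_force: [-0.2, -0.4, -0.7]
gripper_width: 0.0138
finger_force: 59.0
```

Run:
```python
from h import *
st,c,t=topview(.020,.38,.54,-.36,-.22,"w19")
print(st["position"],st["ee_rot"],st["finger_force"],st["gripper_width"])
show(t,.38,-.36,2,4)
```

```text
[ 0.46316866 -0.28901679  0.04312333] [-1.75589740e-01  3.13667073e+00 -3.82367430e-06] 58.95717680454254 0.01377753345111795
-0.360 +++++++++++++++++####wwooowwww-++++++----------ooooooo++wwwoooooww+-------------
-0.356 ++++++++++++++++#####wwooowwww-++++------------+++++++++wwwoooowww--------------
-0.352 +++++++++++++++######wwoowwwoo-+++--------------+++++++owwwooooww---------------
-0.348 ++++++++++++++#######wwoowwwo--++--------------++++++++wwwwoooo-----------------
-0.344 ++++################wwwoowwwo-+++--------------++++++++wwwoooo------------------
-0.340 oooooooooooooooooo+wwwwoowwwo--+--------------+++++++++wwwoooo------------------
-0.336 wwwwwwwwwwwwwwwwwwwwwwoowwwwooooooooooo------------++++wwwoooo------------------
-0.332 oooowwwwwwwwwwwwwwwwwwwwwwwwwwwooooooooooooooooooooowwwwwwooooo-----------------
-0.328 oooooooooooooooooooooowwwwwwwwwwwwwwwwwwwwwwwwwwwwwwwwwwwwoooowo----------------
-0.324 wwwwwooowwwooooooooooooowwooooooooooooowwwwwwwwwwwwwwwwwwwwwoww-----------------
-0.320 wwwwwwwwwwwwwwwwwwwwwooowwwwwoooooooooooooooooooooooooooowwwwo------------------
-0.316
[... 1405 characters left out ...]
252 ........................ooooooooooooooooowwwwwooooooooo-------------------------
-0.248 .........................................oowwwwwwwwwwwwwwo----------------------
-0.244 ..........................................................o---------------------
-0.240 ...........................................................---------------------
-0.236 .........................................................oo---------------------
-0.232 ........................................................------------------------
-0.228 .......................................................o------------------------
-0.224 ........................................................------------------------
```

Emit:
{"method": "jog_arm", "body": {
  "commands": [
    [0, 0, -0.5, 0],
    [0, 0, -0.9, 0],
    [0, 0, -1.15, 0],
    [0, 0, -1.15, 0]
  ]
}}

```text
time_s: 50.5
position: [0.4631, -0.2892, 0.0321]
ee_rot: [-0.175, 3.136, -0.001]
wrist_force: [-1.5, 0.8, 4.1]
gripper_width: 0.014
finger_force: 59.6
```

Emit:
{"method": "jog_arm", "body": {
  "commands": [
    [0, 0, 0, 0],
    [0, 0, 0, 0],
    [0, 0, 0, 0],
    [0, 0, 0, 0]
  ],
  "claw": 0.5
}}

```text
time_s: 51.0
position: [0.463, -0.289, 0.0312]
ee_rot: [0.175, -3.137, -0.0]
wrist_force: [-0.2, -0.7, 0.3]
gripper_width: 0.0426
finger_force: 0.0
```

Emit:
{"method": "jog_arm", "body": {
  "commands": [
    [0, 0, 4, 0],
    [0, 0, 9, 0],
    [0, 0, 13, 0],
    [3, 6, 13, 0],
    [6, 12, 13, 0],
    [9, 18, 13, 0],
    [12, 24, 13, 0],
    [15, 30, 13, 0],
    [18, 36, 13, 0],
    [20.6, 42.6, 13, 0],
    [20.6, 42.6, 13, 0],
    [20.6, 42.6, 13, 0]
  ]
}}

```text
time_s: 52.5
position: [0.6697, 0.14, 0.1605]
ee_rot: [-0.182, 3.136, 0.001]
wrist_force: [-0.4, -0.4, -0.3]
gripper_width: 0.0423
finger_force: 0.0
```

Run:
```python
from h import *
st,c,t=topview(.052,.62,.72,.08,.18,"w20")
print(st["position"],st["ee_rot"],st["time_s"])
show(t,.62,.08,2,4)
```

```text
[0.66966117 0.13997123 0.16045916] [-1.81564372e-01  3.13623665e+00  5.44807799e-04] 52.5
 0.080 ..................................................
 0.084 ..................................................
 0.088 ..................................................
 0.092 ..................................................
 0.096 ..................................................
 0.100 .................................................+
 0.104 .................................................+
 0.108 ..................................................
 0.112 ..................................................
 0.116 ..................woo.............................
 0.120 .............o###########o........................
 0.124 ...........o###############o......................
 0.128 ..........+######++++########o....................
 0.132 .........o#####+---############...................
 0.136 .........+####-----############...................
 0.140 .........+###++----############...................
 0.144 ..........++++++----##########....................
 0.148 ...........-+++++++++++####o......................
 0.152 .............o+++++++####o........................
 0.156 ....................o.............................
 0.160 ..................................................
 0.164 ..................................................
 0.168 ..................................................
 0.172 ..................................................
 0.176 ..................................................
```

Emit:
{"method": "jog_arm", "body": {
  "commands": [
    [0, 0, -4, 0],
    [0, 0, -9, 0],
    [0, 0, -12.5, 0],
    [0, 0, -13.5, 0],
    [0, 0, -13.5, 0],
    [0, 0, -13.5, 0]
  ]
}}

```text
time_s: 53.3
position: [0.6706, 0.1369, 0.0285]
ee_rot: [-0.174, 3.133, 0.001]
wrist_force: [0.6, -0.0, 0.5]
gripper_width: 0.0428
finger_force: 0.0
```

Emit:
{"method": "jog_arm", "body": {
  "commands": [
    [0, 0, 0, 0],
    [0, 0, 0, 0],
    [0, 0, 0, 0],
    [0, 0, 0, 0],
    [0, 0, 0, 0],
    [0, 0, 0, 0]
  ],
  "claw": 1,
  "grip_force": 60
}}

```text
time_s: 54.05
position: [0.6705, 0.1371, 0.0284]
ee_rot: [-0.175, 3.133, -0.0]
wrist_force: [-0.0, -1.4, 6.5]
gripper_width: 0.0232
finger_force: 58.6
```

Emit:
{"method": "jog_arm", "body": {
  "commands": [
    [0, 0, 3, 0],
    [0, 0, 8, 0],
    [0, 0, 13, 0],
    [0, 0, 13, 0]
  ]
}}

```text
time_s: 54.55
position: [0.6724, 0.1379, 0.162]
ee_rot: [-0.175, 3.126, 0.003]
wrist_force: [0.6, 0.2, -1.0]
gripper_width: 0.0232
finger_force: 59.1
```

Emit:
{"method": "jog_arm", "body": {
  "commands": [
    [-3, -5, 0, 0],
    [-6, -10, 0, 0],
    [-9.5, -15, 0, 0],
    [-13, -20, 0, 0],
    [-16, -25, 0, 0],
    [-19.5, -30, 0, 0],
    [-23, -35, 0, 0],
    [-26, -40, 0, 0],
    [-28.2, -43.5, 0, 0],
    [-28.2, -43.5, -4, 0],
    [-28.2, -43.5, -8, 0],
    [-28.2, -43.5, -8, 0]
  ]
}}

```text
time_s: 56.05
position: [0.3835, -0.2954, 0.073]
ee_rot: [0.174, -3.13, -0.01]
wrist_force: [0.2, 0.2, -0.8]
gripper_width: 0.023
finger_force: 59.2
```

Emit:
{"method": "jog_arm", "body": {
  "commands": [
    [0, 0, -2, 0],
    [0, 0, -3.2, 0],
    [0, 0, -3.2, 0],
    [0, 0, -3.2, 0]
  ]
}}

```text
time_s: 56.55
position: [0.3875, -0.2983, 0.0451]
ee_rot: [-0.176, 3.136, -0.001]
wrist_force: [0.0, -0.8, -0.4]
gripper_width: 0.0232
finger_force: 59.2
```

Run:
```python
from h import *
st,c,t=topview(.020,.32,.48,-.38,-.22,"w21")
print(st["position"],st["ee_rot"],st["finger_force"],st["gripper_width"],st["wrist_force"])
show(t,.32,-.38,2,4)
```

```text
[ 0.38754072 -0.29828444  0.04508349] [-1.75686048e-01  3.13581713e+00 -1.20959978e-03] 59.223371744155884 0.023225871395269066 [ 0.0247179  -0.7913225  -0.38050019]
-0.380 .................owwww+#####++++++++++++++++++++++++++++++++++------------------
-0.376 ................oowwww+###+++++++++++++++++++++++++++++++o--------------------oo
-0.372 ................oowwwo+###++++++###########+++++++++++owww--------------------o-
-0.368 ...............ooowwwo+#+++++++###########++++++++wooooww-----------------------
-0.364 ................oowww+++++++++++++++++++++++++###wwoooow------------------------
-0.360 ................owwww++++++++++++++++++++++++####wooooo-------------------------
-0.356 ...............oowwww++++++++++++++++++++++++####wooooo-------------------------
-0.352 ...............oowwwo+++++++++++++++++++++++#####wooooo-------------------------
-0.348 ...............oowwoo+#####+++++++###++++++######woooowwo-----------------------
-0.344 ...............owwwwoo++++++++++++###############oooooww------------------------
-0.340 ..............oowwwwwwwwwwwwwwwwoooooooooooooow
[... 1885 characters left out ...]
252 ...............................................---------------------------------
-0.248 ..................................................------------------------------
-0.244 ...................................................-----------------------------
-0.240 ...................................................-----------------------------
-0.236 ...................................................o----------------------------
-0.232 ................................................--------------------------------
-0.228 ................................................---------------------------o----
-0.224 ................................................----------------------------o...
```

Centred in its compartment. Lower, release and rise, then look at the whole.

Emit:
{"method": "jog_arm", "body": {
  "commands": [
    [0, 0, -0.5, 0],
    [0, 0, -0.9, 0],
    [0, 0, -1.2, 0],
    [0, 0, -1.2, 0]
  ]
}}

```text
time_s: 57.1
position: [0.3869, -0.2981, 0.0333]
ee_rot: [-0.175, 3.137, -0.001]
wrist_force: [-3.1, 0.9, 10.2]
gripper_width: 0.0231
finger_force: 60.5
```

Emit:
{"method": "jog_arm", "body": {
  "commands": [
    [0, 0, 0, 0],
    [0, 0, 0, 0],
    [0, 0, 0, 0],
    [0, 0, 0, 0]
  ],
  "claw": 0.5
}}

```text
time_s: 57.6
position: [0.3869, -0.298, 0.0321]
ee_rot: [0.175, -3.136, -0.0]
wrist_force: [-0.0, 0.0, -0.2]
gripper_width: 0.0427
finger_force: 0.0
```

Emit:
{"method": "jog_arm", "body": {
  "commands": [
    [0, 0, 4, 0],
    [0, 0, 9, 0],
    [0, 0, 15, 0],
    [0, 3, 20, 0],
    [0, 6, 26, 0],
    [0, 6, 29, 0],
    [0, 6, 29, 0],
    [0, 6, 29, 0]
  ]
}}

```text
time_s: 58.6
position: [0.3867, -0.2379, 0.3214]
ee_rot: [0.175, -3.136, -0.001]
wrist_force: [-0.7, 0.4, -1.7]
gripper_width: 0.0426
finger_force: 0.0
```

Run:
```python
from h import *
st=readout.state();print(st["position"],st["time_s"])
w=imaging.camera("wrist");s=imaging.camera("scene");d=imaging.camera("side")
for n,i in zip("wsd",(w,s,d)): cv2.imwrite(f"pics/{n}_end.png",i)
o=np.zeros((600,800,3),np.uint8)
r=lambda i,x,y:cv2.resize(i,(x,y),interpolation=cv2.INTER_CUBIC)
o[:300,:400]=r(w,400,300);o[:300,400:]=r(s[165:285,80:240],400,300)
o[300:,:400]=r(s[100:250,280:480],400,300);o[300:,400:]=r(d[60:195,130:310],400,300)
cv2.imwrite("pics/end.png",o)
```

```text
[ 0.38669746 -0.23787331  0.32141745] 58.6
```

View pics/end.png

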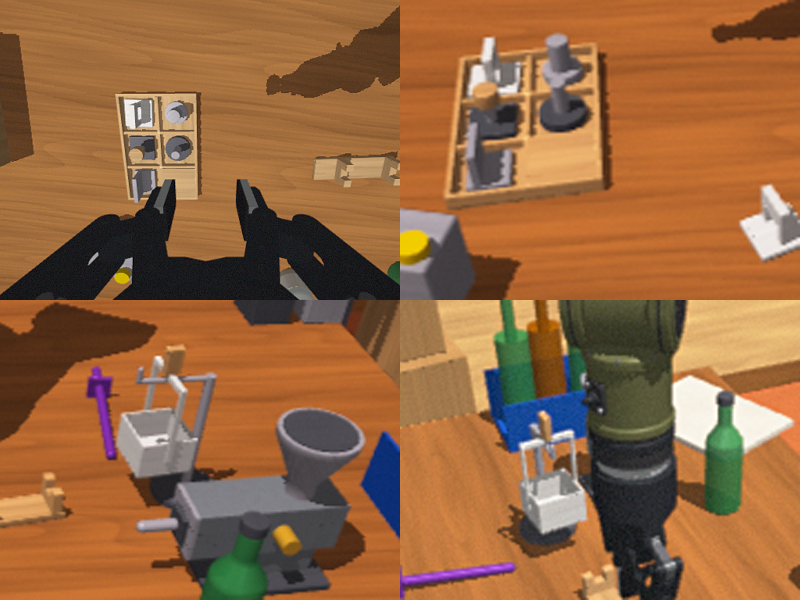

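Run:
```python
from h import *
im=cv2.imread("pics/s_end.png");g=cv2.cvtColor(im,cv2.COLOR_BGR2HSV)
for r in range(200,226): print(r," ".join("%3d%s"%(g[r,c,2],"*" if g[r,c,1]>110 else " ") for c in range(346,386,1)))
s=cam("scene");a=np.radians(93.);u=np.array([np.cos(a),np.sin(a),0]);l=np.array([u[1],-u[0],0])
K=np.array([.5955,.3105,.09])
for n,d in(("tip home",.06),("collar back",.008),("face",0)): print(n,proj(s,K-d*u),[proj(s,K-d*u+l*x+[0,0,z]).round(1).tolist() for x in(-.02,.02) for z in(-.02,.02)])
```

```text
200 184* 185* 183* 182* 181* 152*  81*  81*  78*  81*  78*  72*  53*  37   35   43   60   72   83   90   99  105   97  110  112  111  128  159  178  164  139  136  135  136  137  136  135  135  135  136 
201 184* 182* 183* 183* 182* 177* 143*  79*  79*  80*  82*  79*  72*  55*  40   43   61   64   71   82   89   98   85   96  112  113  117  134  163  168  148  136  134  136  135  134  134  133  136  135 
202 178* 179* 177* 177* 177* 178* 151*  78*  76*  79*  77*  79*  75*  72*  83*  85   60   58   61   71   74   70   85   84   95  110  112  119  147  177  167  145  134  137  134  134  133  132  134  135 
203 171* 170* 170* 170* 171* 173* 166* 133* 111* 156* 156* 158* 158* 157* 158* 148* 116*  86   58   57   58   69   91   85   82   94  113  114  132  165  177  162  134  134  136  136  136  136  134  134 
204 170* 166* 167* 170* 169* 171* 173* 168* 164* 174* 172* 173* 173* 174* 175* 174* 168* 167* 147* 101   62   56   71   85   87   98  112  114  106  131  180  170  147  137  136  136  138  138  136  135 
205 189* 191* 189* 188* 188* 186* 185* 184* 183* 182* 179* 180* 181* 180* 178* 1
[... 3808 characters left out ...]
* 199* 199* 198* 199* 198* 197* 196* 197* 194* 195* 196* 194* 194* 194* 195* 192* 193* 191* 192* 188* 154*  83*  89  109  114  106   90   97   83   76   76   76   75   74   75   74   75   74 
225 193* 194* 194* 194* 195* 194* 195* 195* 195* 193* 193* 194* 193* 193* 194* 194* 194* 195* 195* 195* 195* 194* 165*  85*  96  113  114  110  104  100   85   76   77   75   73   75   75   75   74   73 
tip home [349.41711722 212.94606531] [[345.9, 213.6], [348.3, 201.9], [350.6, 224.0], [353.1, 212.3]]
collar back [369.02502715 211.36567609] [[365.0, 212.0], [367.8, 200.4], [370.2, 222.4], [373.2, 210.6]]
face [372.02245961 211.1240843 ] [[367.9, 211.8], [370.8, 200.2], [373.2, 222.1], [376.3, 210.4]]
```

```bash
python3 -c "
from h import *
print(robot.hand_in())"
```

```text
the job is handed in; nothing more can be done
None
```

The job is handed in at about 59 s of the 208 s. The shaft was pushed by its tail to a hard stop that held at 39 N, but the images could not rule out a gap of a few millimetres at the collar. The measure hangs by its bail on the hook, and the tray holds one of each kind with the spare cover left standing on the table.

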